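# Recharge the turtle tank's filter

### The job

Recharge the turtle tank's filter: put every filter cartridge over a spindle of the manifold, one to a spindle and fully down, and pour all the ceramic pieces from the metal cup into the square tub, then stand the empty cup upright on the rubber mat. Once all the pieces are in the tub, lay the cover on it and press it down firmly (a push of 10 to 15 N, held for half a second) so that it sits level on the rim all round. Leave the bottle and the jar where they are.

Things in the scene. Friction and masses are not known exactly. Their poses are not given: they have to be found in the camera images.
- tub: the filter's media chamber: a fixed, open, square grey plastic tub, 140 x 140 mm outside, 80 mm high, walls and floor 6 mm thick (opening 128 x 128 mm). Origin: centre of its underside on the work surface; x and y run along its sides, z up.
- tub_floor (a point): centre of the tub's inner floor, 6 mm above the work surface, axes as the tub's
- tub_rim (a point): centre of the tub's mouth at the height of its rim, 80 mm above the work surface, axes as the tub's
- cover: loose cover, 0.25 kg: grey plate 150 x 150 x 6 mm; under it a black plug 120 x 120 x 8 mm that enters the tub's mouth with 4 mm play each side; on top an upright black rib 70 mm long (along x), 14 mm thick, 26 mm tall. Origin: centre of the plug's underside; plate's underside 8 mm above it, top 14, rib's top 40. Seated: origin 8 mm below the rim (any quarter turn).
- manifold: fixed grey manifold plate 80 mm (x) by 250 mm (y), 12 mm thick, with three upright white spindles in a row along its y, 80 mm apart. Each is 20 mm in diameter, 45 mm tall above the plate, its last 8 mm tapering to 8 mm. Origin: centre of its underside.
- spindle0 (a point): foot of spindle 0 (on its axis, on the manifold plate's top, 12 mm above the work surface); spindle 0 has the lowest y of the manifold, 2 the highest; all alike, each takes one cartridge
- spindle1 (a point): foot of spindle 1 (on its axis, on the manifold plate's top, 12 mm above the work surface); spindle 0 has the lowest y of the manifold, 2 the highest; all alike, each takes one cartridge
- spindle2 (a point): foot of spindle 2 (on its axis, on the manifold plate's top, 12 mm above the work surface); spindle 0 has the lowest y of the manifold, 2 the highest; all alike, each takes one cartridge
- cartridge0: filter cartridge, may be absent (2 or 3 are there, all alike): a pleated pale spool with black end rings, 60 mm in diameter, 50 mm tall, with a through hole 27 mm in diameter along its z, 90 g. Origin: centre of its underside. It stands upright on the work surface at the start.
- cartridge1: filter cartridge, may be absent (2 or 3 are there, all alike): a pleated pale spool with black end rings, 60 mm in diameter, 50 mm tall, with a through hole 27 mm in diameter along its z, 90 g. Origin: centre of its underside. It stands upright on the work surface at the start.
- cartridge2: filter cartridge, may be absent (2 or 3 are there, all alike): a pleated pale spool with black end rings, 60 mm in diameter, 50 mm tall, with a through hole 27 mm in diameter along its z, 90 g. Origin: centre of its underside. It stands upright on the work surface at the start.
- cup: bare metal measuring cup, about 0.12 kg, round, 85 mm tall, 50 mm in diameter outside at the foot and 66 mm at the rim, wall 3 mm, floor 4 mm. Origin: centre of its underside, z up through the mouth. It starts upright on the work surface with the media pieces in it.
- chunk0: white ceramic media piece (4 to 6 are there, all alike; chunk3 to chunk5 may be absent): a short cylinder 19 mm in diameter and 20 mm long, 12 g, glazed and slippery (friction about 0.15; the cup empties when tilted to about 115 degrees from upright). Origin: its centre. It starts in the cup.
- chunk1: white ceramic media piece (4 to 6 are there, all alike; chunk3 to chunk5 may be absent): a short cylinder 19 mm in diameter and 20 mm long, 12 g, glazed and slippery (friction about 0.15; the cup empties when tilted to about 115 degrees from upright). Origin: its centre. It starts in the cup.
- chunk2: white ceramic media piece (4 to 6 are there, all alike; chunk3 to chunk5 may be absent): a short cylinder 19 mm in diameter and 20 mm long, 12 g, glazed and slippery (friction about 0.15; the cup empties when tilted to about 115 degrees from upright). Origin: its centre. It starts in the cup.
- chunk3: white ceramic media piece (4 to 6 are there, all alike; chunk3 to chunk5 may be absent): a short cylinder 19 mm in diameter and 20 mm long, 12 g, glazed and slippery (friction about 0.15; the cup empties when tilted to about 115 degrees from upright). Origin: its centre. It starts in the cup.
- chunk4: white ceramic media piece (4 to 6 are there, all alike; chunk3 to chunk5 may be absent): a short cylinder 19 mm in diameter and 20 mm long, 12 g, glazed and slippery (friction about 0.15; the cup empties when tilted to about 115 degrees from upright). Origin: its centre. It starts in the cup.
- chunk5: white ceramic media piece (4 to 6 are there, all alike; chunk3 to chunk5 may be absent): a short cylinder 19 mm in diameter and 20 mm long, 12 g, glazed and slippery (friction about 0.15; the cup empties when tilted to about 115 degrees from upright). Origin: its centre. It starts in the cup.
- mat: fixed black rubber mat, 130 x 130 x 6 mm, flat on the work surface. Origin: centre of its underside.
- bottle: bystander: upright white bottle, 60 mm in diameter, 170 mm tall, origin at the centre of its underside; not to be disturbed
- jar: bystander: glass jar with a cap, 72 mm in diameter, 90 mm tall, origin at the centre of its underside; not to be disturbed

How it is judged:
By the outcome, as a careful person would: the job done as asked, in the order asked, and still so for the second after the job is handed in, with the robot touching nothing.
Of chunk3, chunk4, chunk5 only 1 to 3 are there at a start; the rules pass over those that are not, and their reading is None.
Of cartridge0, cartridge1, cartridge2 only 2 to 3 are there at a start; the rules pass over those that are not, and their reading is None.
At some moment in a run one of cartridge0, cartridge1, cartridge2, cover may be knocked a few centimetres aside while the robot is not near it.
It also fails if it takes over 200 s, if anything falls off the work surface, if the arm or the gripper's body presses on something with over 40 N, if the wrist force passes 120 N, or if a joint passes its speed limit or range.

### The arm

A 6-joint arm with a two-finger parallel gripper is mounted at the origin on the work surface. World frame = base frame: x ahead of the robot, y to its left, z up, the work surface at z = 0. Lengths are in m, angles in rad, forces in N, time in s.
With the tool pointing down it reaches from about 0.35 to 0.85 m from the base axis. Payload 8.1 kg.
Tool frame: the origin (TCP) lies between the finger pads; the fingertips stand 25 mm ahead of it and the grasp point (between the pads) lies 6 mm ahead of it; z points along the fingers, y is the line along which they close (so a half turn about z gives the same grasp; the last joint's range is limited). The gripper opens to 93 mm and grips with 3 to 60 N. Pads are 15 mm wide; open, the fingers measure 128 mm over their backs; the gripper's body (75 mm by 188 mm) begins 65 mm behind the grasp point.
Start: joints at [-1.22, 0.13, 1.488, -0, 1.523, -0.085], TCP at [0.253, -0.544, 0.244] pointing down, gripper open.
Joint ranges: [-2.96, 2.96], [-0.89, 2.26], [0.02, 2.5], [-1.34, 4.48], [0, 2.73], [-2.66, 2.66]. Speed limits (rad/s): [2.39, 2.39, 2.79, 3.14, 3.14, 3.14].

### API

Orientations are given as a rotation vector (axis times angle).
In Python, from plant import robot gives the robot as it stands.
- The arm moves only by the tool arm_command, never from a script. Its argument "increments" is text: rows parted by semicolons, each of 5 numbers parted by spaces: the closure, from 0 (fully open) to 1 (shut), then the shift along the tool's x, y, z in mm, then the turn about the tool's z in rad. A call has 1 to 5 rows; each row is the pose to reach, as a shift and turn from the pose commanded when the call began, along the tool's axes at that moment; what a row does not reach only later rows make up. A row lasts 1/10 s, in which the tool goes at most 50 mm and 8.59 degrees, less where a joint would pass 70% of its speed; a pose out of reach is approached as far as the arm can. A call with a gripper value outside its range is refused whole. The fingers move at their own pace and stop on an object; "grip_force" is the grip in N (left out, the last holds). Time passes only in rows, so rows that repeat a pose let the fingers close. It gives the time, the measured TCP pose, the force, the opening and the grip force at its end, in the units of the state.
- robot.read_state(): the state, without advancing time (a new reading comes with each control period).
- robot.read_camera(name): name is "side" or "top" or "wrist"; returns the picture (384x512x3 uint8, blue, green, red); there is no depth.
- robot.camera_model(name): a dict with "fx", "fy", "cx", "cy" (pixels), "eye" and "rotation" of the camera in the world. Camera axes: x right, y down, z forward; pixel columns grow to the right and rows downward; lengths in m; the calibration is good to about 2 mm. A picture is of the moment at which its call begins: read the wrist's pose just before it. camera_model takes no time and is no camera call; for the wrist camera it gives the pose at the moment of the call.
- robot.close_job(): hands the job in; it is judged then, once.
The state is a dict: "t": time; "q": joint angles; "dq": joint speeds; "joint_torque": joint torques, N m; "tool_pos": TCP position; "orientation": TCP orientation; "force": force on the tool from outside, world axes, zero at the start; "wrist_torque": the same for the moment, N m; "opening": finger opening in m; "gripper_force": force on a finger pad.
Only numpy, scipy, OpenCV 4.12 (cv2) and the standard library are available. Lean on these libraries where they do the work, as an engineer would, in place of code of your own. Each camera call takes 0.05 s, during which the arm holds its last target. There are 200 camera calls.

## Working session

There is one attempt and no reset: what is moved stays moved. The work goes in short steps, Python scripts to look and compute and a tool call to move; the robot and the scene stay as the last step left them, time stands still between calls to the robot, and variables do not carry over. Pictures are saved under pics/ and viewed, at most 14 in all, crops included, and the job is handed in when it is done.

Besides the shell and the picture viewer there is one more tool, called after "Call:" in YAML: its name, and indented under it one key for each argument. arm_command: Moves the arm, as the interface text tells. Its arguments: {"type":"object","properties":{"increments":{"type":"string"},"grip_force":{"type":"number"}},"required":["increments"]}

```bash
ls; mkdir -p pics
cat > h.py <<'E'
from plant import robot
import numpy as np, cv2
def snap(n,tag):
    m=robot.camera_model(n); im=robot.read_camera(n); cv2.imwrite(f'pics/{tag}.png',im); np.savez(f'pics/{tag}.npz',**{k:np.array(v) for k,v in m.items()}); return im,m
def load(tag): return cv2.imread(f'pics/{tag}.png'),dict(np.load(f'pics/{tag}.npz'))
def ray(m,u,v,z):
    R=np.array(m['rotation']);e=np.array(m['eye']);d=R@np.array([(u-m['cx'])/m['fx'],(v-m['cy'])/m['fy'],1.]);return e+d*(z-e[2])/d[2]
def proj(m,p):
    c=np.array(m['rotation']).T@(np.array(p)-m['eye']);return m['fx']*c[0]/c[2]+m['cx'],m['fy']*c[1]/c[2]+m['cy']
E
python3 - <<'E'
from h import *
s=robot.read_state();print({k:np.round(v,4) for k,v in s.items()})
for n in('side','top'):
    im,m=snap(n,n+'0');print(m)
print(robot.camera_model('wrist'))
E
python3 -c "
import cv2
for n in('side0','top0'):
    im=cv2.imread(f'pics/{n}.png');cv2.imwrite(f'pics/{n}b.png',cv2.resize(im,(800,600),interpolation=2))"
```

```text
pics
{'t': np.float64(0.0), 'q': array([-1.2204,  0.1311,  1.4893, -0.    ,  1.523 , -0.0854]), 'dq': array([ 0.0014, -0.0008, -0.001 , -0.0002, -0.0011, -0.0004]), 'joint_torque': array([-3.00000e-04, -5.59845e+01, -4.91753e+01,  7.67000e-02,
        3.58000e-02, -2.00000e-04]), 'tool_pos': array([ 0.2531, -0.5434,  0.2426]), 'orientation': array([-3.0656e+00, -6.7870e-01,  4.0000e-04]), 'force': array([-0.6456,  0.7176,  0.1751]), 'wrist_torque': array([0.0134, 0.0133, 0.0101]), 'gripper_force': np.float64(0.0), 'opening': np.float64(0.0929)}
{'fx': 379.8443893193244, 'fy': 379.8443893193244, 'cx': 253.27484354469055, 'cy': 193.24693041959958, 'eye': array([0.51601291, 0.65615894, 0.72435782]), 'rotation': array([-0.15211261,  2.82968141, -1.20137848])}
{'fx': 496.65456744295244, 'fy': 496.65456744295244, 'cx': 246.12248008524273, 'cy': 190.2919177152403, 'eye': array([ 0.41488078, -0.00516402,  1.29099745]), 'rotation': array([-2.13838448,  2.12713677, -0.17482128])}
{'fx': 305.1496412042063, 'fy': 305.1496412042063, 'cx': 256.9941871693584, 'cy': 183.69391914237843, 'eye': array([ 0.32132102, -0.51116092,  0.38315422]), 'rotation': array([ 2.44462002, -1.56037172, -0.21961779])}
```

View pics/top0b.png

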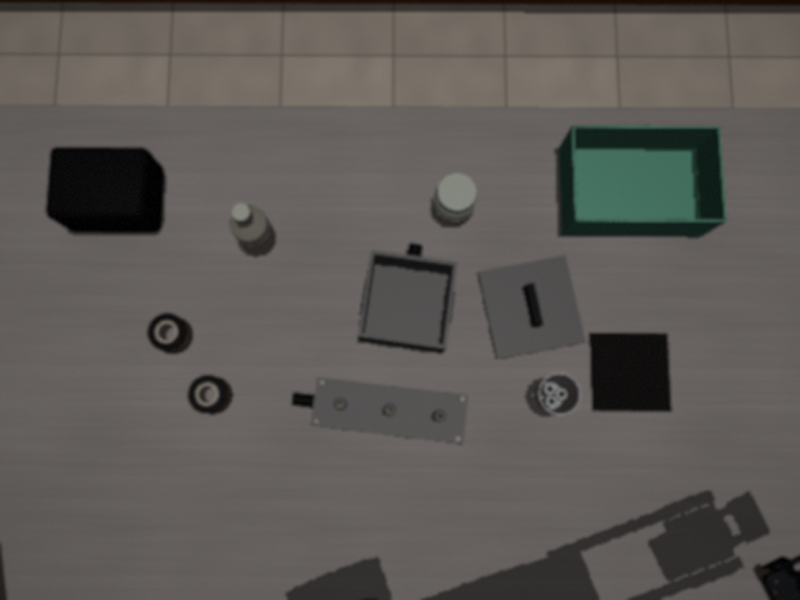

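View pics/side0b.png

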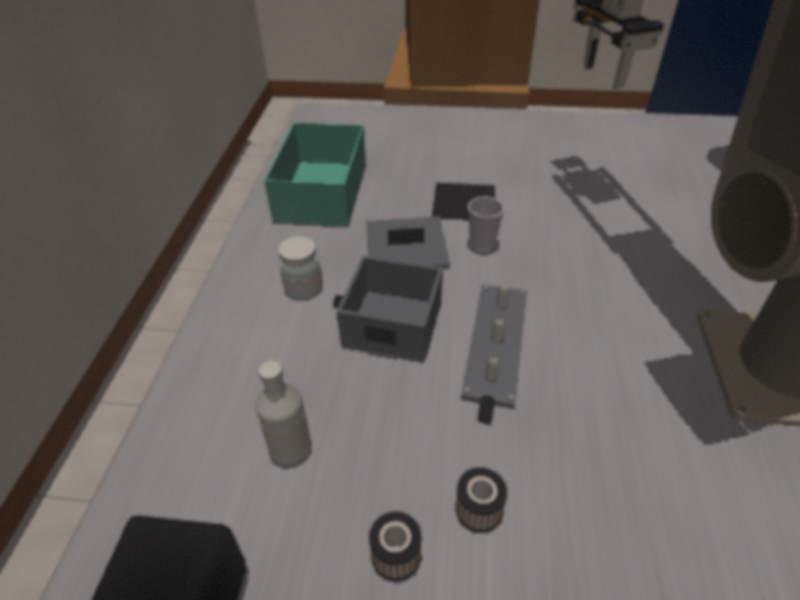

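```bash
cat > h.py <<'E'
from plant import robot
import numpy as np, cv2
from scipy.spatial.transform import Rotation as Ro
def snap(n,tag):
    m=robot.camera_model(n); im=robot.read_camera(n); cv2.imwrite(f'pics/{tag}.png',im); np.savez(f'pics/{tag}.npz',**{k:np.array(v) for k,v in m.items()}); return im,m
def load(tag): return cv2.imread(f'pics/{tag}.png'),dict(np.load(f'pics/{tag}.npz'))
def RR(m): return Ro.from_rotvec(m['rotation']).as_matrix()
def ray(m,u,v,z):
    e=np.array(m['eye']);d=RR(m)@np.array([(u-m['cx'])/m['fx'],(v-m['cy'])/m['fy'],1.]);return e+d*(z-e[2])/d[2]
def proj(m,p):
    c=RR(m).T@(np.array(p)-m['eye']);return np.array([m['fx']*c[0]/c[2]+m['cx'],m['fy']*c[1]/c[2]+m['cy']])
def st():
    s=robot.read_state();R=Ro.from_rotvec(s['orientation']).as_matrix()
    return s,R,np.degrees(np.arctan2(R[1,0],R[0,0]))
def go(x,y,z,yaw=None):
    """shift mm in tool axes to bring grasp point (6 mm ahead of TCP) to x,y,z and tool-x to yaw deg (mod 180)"""
    s,R,yw=st();d=R.T@(np.array([x,y,z+.006])-s['tool_pos'])*1000
    dy=0 if yaw is None else (yaw-yw+90)%180-90
    print('grasp',np.round(s['tool_pos']-[0,0,.006],4),'yaw %.1f'%yw,'shift',np.round(d,1),'turn %.3f'%-np.radians(dy),'q6 %.2f'%s['q'][5])
E
python3 - <<'E'
from h import *
im,m=load('top0');g=cv2.cvtColor(im,cv2.COLOR_BGR2GRAY)
P=lambda a,z:np.round([ray(m,*(np.array(p)*.64),z)[:2] for p in a],3).tolist()
print('cart',P([(166,330),(207,393)],.05))
print('tub rim TL TR BR BL',P([(371,252),(456,263),(443,352),(358,342)],.08))
print('cover',P([(477,272),(565,256),(585,341),(498,359)],.014), P([(533,305)],.04))
print('mani',P([(318,377),(468,394),(461,444),(311,427)],.012),P([(340,402),(388,408),(438,413)],.057))
print('cup',P([(558,394)],.085),'mat',P([(589,334),(667,334),(671,411),(593,411)],.006))
print('bottle',P([(240,212)],.17),'jar',P([(457,191)],.09))
mm=np.array(g);print(m['eye'],ray(m,256,192,0))
E
```

```text
cart [[0.569, 0.352], [0.468, 0.281]]
tub rim TL TR BR BL [[0.692, 0.022], [0.675, -0.114], [0.533, -0.092], [0.548, 0.041]]
cover [[0.674, -0.155], [0.702, -0.303], [0.559, -0.332], [0.528, -0.188]] [[0.614, -0.243]]
mani [[0.497, 0.108], [0.471, -0.138], [0.39, -0.125], [0.416, 0.118]] [[0.455, 0.069], [0.446, -0.007], [0.439, -0.085]]
cup [[0.468, -0.269]] mat [[0.571, -0.341], [0.572, -0.471], [0.445, -0.47], [0.444, -0.343]]
bottle [[0.732, 0.216]] jar [[0.791, -0.116]]
[ 0.41488078 -0.00516402  1.29099745] [ 0.62795449 -0.02625427  0.        ]
```

```bash
cat > meas.py <<'E'
from h import *
def quad(m,g,c,r,lo,hi,z):
    """min-area rectangle (world, at height z) of the blob of grey lo..hi holding/near pixel c"""
    x0,y0=int(c[0]-r),int(c[1]-r);k=cv2.inRange(g[y0:y0+2*r,x0:x0+2*r],lo,hi)
    k=cv2.morphologyEx(k,cv2.MORPH_OPEN,np.ones((3,3)))
    cs,_=cv2.findContours(k,0,2);q=max(cs,key=cv2.contourArea)
    w=np.array([ray(m,p[0][0]+x0,p[0][1]+y0,z)[:2] for p in q],np.float32)*1000
    (cx,cy),(a,b),t=cv2.minAreaRect(w);return np.round([cx,cy,a,b,t],1)
E
python3 - <<'E'
from meas import *
im,m=load('top0');g=cv2.cvtColor(im,cv2.COLOR_BGR2GRAY)
for n,c,r in(('mani',(249,262),56),('cover',(340,197),42),('mat',(403,238),34),('tub',(260,193),36)):
    print(n,[int(g[int(c[1])+dy,int(c[0])+dx]) for dx,dy in((0,0),(10,5),(-r,0),(0,-r),(r,0))])
def up(c,r,f=8): return cv2.resize(im[c[1]-r:c[1]+r,c[0]-r:c[0]+r],None,fx=f,fy=f,interpolation=2)
tiles=[up((107,212),24,8),up((133,252),24,8),up((357,252),24,8)]
cv2.imwrite('pics/t1.png',cv2.convertScaleAbs(cv2.vconcat([cv2.hconcat(tiles)[:, :768],cv2.resize(im[235:290,185:305],(768,352),interpolation=2)]),alpha=1.6))
E
```

```text
mani [68, 84, 100, 82, 102]
cover [15, 81, 100, 99, 100]
mat [16, 15, 104, 98, 101]
tub [82, 82, 103, 92, 101]
```

View pics/t1.png

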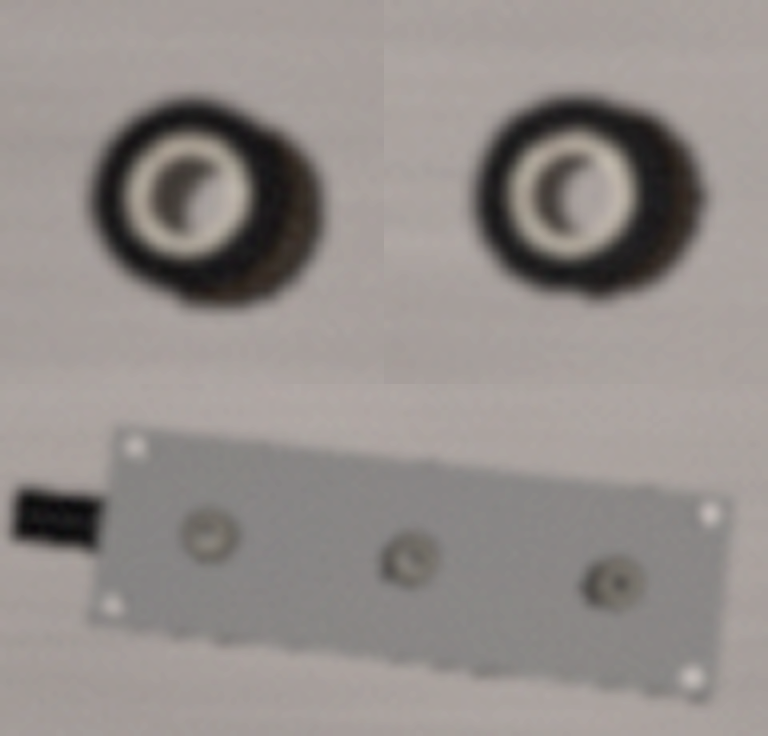

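Run:
```python
from meas import *
im,m=load('top0')
for p in((106.1,212.0),(132.2,252.0)): print('cart',ray(m,*p,.05)[:2])
f=lambda u,v,z:ray(m,u/6.4+184.6,v/6.4+234.6,z)[:2]
C=np.array([f(*p,.012) for p in((118,430),(733,497),(710,703),(90,622))]);c=C.mean(0)
S=np.array([f(*p,.052) for p in((210,534),(411,559),(614,582))])
print('plate',c,np.linalg.norm(C[0]-C[1]),np.linalg.norm(C[1]-C[2]));print('sp',S)
d=(C[0]-C[1]+C[3]-C[2]);d/=np.linalg.norm(d);print('ydir',d,np.degrees(np.arctan2(d[1],d[0])),'spindles from plate',c+.08*d,c,c-.08*d)
go(.4682,.281,.10,96)
```

```text
cart [0.56677115 0.35179756]
cart [0.46712228 0.28168136]
plate [ 0.2953624  -0.00929116] 0.24269316950565942 0.07844714706652435
sp [[ 0.30910865  0.06748473]
 [ 0.30035331 -0.00872112]
 [ 0.29236041 -0.08546664]]
ydir [0.10969365 0.99396544] 83.7023438969466 spindles from plate [0.30413789 0.07022607] [ 0.2953624  -0.00929116] [ 0.28658691 -0.0888084 ]
grasp [ 0.2531 -0.5435  0.2367] yaw 25.0 shift [ 543.  -656.4  137.8] turn -1.240 q6 -0.09
```

Run:
```python
from meas import *
im,m=load('top0')
f=lambda u,v,z:ray(m,u/6.4+184.6,(v-384)/6.4+234.6,z)[:2]
C=np.array([f(*p,.012) for p in((118,430),(733,497),(710,703),(90,622))]);c=C.mean(0)
S=np.array([f(*p,.052) for p in((210,534),(411,559),(614,582))])
print('plate',c,np.linalg.norm(C[0]-C[1]),np.linalg.norm(C[1]-C[2]));print('sp',S)
d=(C[0]-C[1]+C[3]-C[2]);d/=np.linalg.norm(d);print('ydir',d,np.degrees(np.arctan2(d[1],d[0])),'spindles from plate',c+.08*d,c,c-.08*d)
```

```text
plate [ 0.44380839 -0.00861025] 0.2476037303443918 0.08156178387094791
sp [[ 0.45334504  0.06966623]
 [ 0.44420284 -0.00805724]
 [ 0.43585391 -0.08632669]]
ydir [0.11228675 0.99367585] 83.55284639467096 spindles from plate [0.45279133 0.07088382] [ 0.44380839 -0.00861025] [ 0.43482545 -0.08810431]
```

Call:
arm_command:
  increments: "0 204 -122 0 0; 0 204 -122 0 0; 0 204 -122 0 0; 0 204 -122 0 0; 0 204 -122 0 0"
  grip_force: 15

```text
t: 0.6
tool_pos: [0.3877, -0.3446, 0.2433]
orientation: [-3.066, -0.68, -0.0]
force: [1.1, -1.1, 0.6]
opening: 0.0931
gripper_force: 0.0
```

Call:
arm_command:
  increments: "0 204 -122 0 0; 0 204 -122 0 0; 0 204 -122 0 0; 0 204 -122 0 0; 0 204 -122 0 0"

```text
t: 1.1
tool_pos: [0.5211, -0.1477, 0.2433]
orientation: [-3.066, -0.681, 0.0]
force: [0.1, -0.5, -0.1]
opening: 0.0931
gripper_force: 0.0
```

Call:
arm_command:
  increments: "0 67 -206 0 0; 0 67 -206 0 0; 0 67 -206 0 0; 0 67 -206 0 0; 0 67 -206 0 0"

```text
t: 1.6
tool_pos: [0.4927, 0.0685, 0.2433]
orientation: [-3.065, -0.684, 0.001]
force: [-1.0, -0.5, 0.1]
opening: 0.0928
gripper_force: 0.0
```

Call:
arm_command:
  increments: "0 67 -206 0 0; 0 67 -206 0 0; 0 67 -206 0 0; 0 67 -206 0 0; 0 67 -206 0 0"

```text
t: 2.1
tool_pos: [0.4662, 0.2835, 0.2431]
orientation: [-3.065, -0.684, 0.001]
force: [-0.8, -0.2, -0.9]
opening: 0.0927
gripper_force: 0.0
```

Call:
arm_command:
  increments: "0 0 0 60 -0.7; 0 0 0 60 -0.7; 0 0 0 60 -0.7; 0 0 0 60 -0.7; 0 0 0 60 -0.7"

```text
t: 2.6
tool_pos: [0.4675, 0.2789, 0.1829]
orientation: [2.644, 1.697, -0.002]
force: [0.1, -0.0, -0.7]
opening: 0.0925
gripper_force: 0.0
```

```bash
python3 -c "
from h import *
go(.4671,.2817,.10,83.5)
snap('top','top1')"
```

```text
grasp [0.4675 0.2789 0.1769] yaw 65.4 shift [ 2.5 -1.5 76.9] turn -0.316 q6 0.87
```

Call:
arm_command:
  increments: "0 2.5 -1.5 50 -0.15; 0 2.5 -1.5 77 -0.3; 0 2.5 -1.5 77 -0.316; 0 2.5 -1.5 77 -0.316; 0 2.5 -1.5 77 -0.316"

```text
t: 3.15
tool_pos: [0.4688, 0.2829, 0.1089]
orientation: [2.353, 2.08, 0.005]
force: [-0.3, 0.0, 0.8]
opening: 0.0929
gripper_force: 0.0
```

```bash
python3 -c "
from h import *
go(.4671,.2817,.035,83.5)
im,m=snap('wrist','w1');print(proj(m,[.4671,.2817,.05]))
cv2.imwrite('pics/w1b.png',cv2.convertScaleAbs(im,alpha=1.5))"
```

```text
grasp [0.4688 0.2829 0.1029] yaw 82.9 shift [-1.5 -1.8 67.9] turn -0.010 q6 0.57
[256.03052777 212.63218832]
```

View pics/w1b.png

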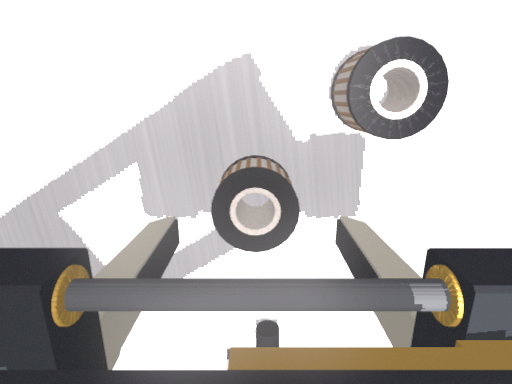

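Call:
arm_command:
  increments: "0 -1 -1.5 40 -0.01; 0 -1 -1.5 68 -0.01; 0 -1 -1.5 68 -0.01; 1 -1 -1.5 68 -0.01; 1 -1 -1.5 68 -0.01"

```text
t: 3.7
tool_pos: [0.4677, 0.2825, 0.0414]
orientation: [2.339, 2.096, 0.006]
force: [1.0, 0.1, -0.1]
opening: 0.0815
gripper_force: 0.0
```

Call:
arm_command:
  increments: "1 0 0 0 0; 1 0 0 0 0; 1 0 0 0 0; 1 0 0 0 0; 1 0 0 0 0"

```text
t: 4.2
tool_pos: [0.4665, 0.282, 0.0397]
orientation: [2.339, 2.097, 0.002]
force: [-1.3, 0.4, 5.1]
opening: 0.0593
gripper_force: 15.0
```

Call:
arm_command:
  increments: "1 0 0 -50 0; 1 0 0 -90 0; 1 0 0 -90 0; 1 0 0 -90 0; 1 0 0 -90 0"

```text
t: 4.7
tool_pos: [0.4649, 0.2812, 0.1271]
orientation: [-2.339, -2.097, 0.003]
force: [-0.7, 0.4, -1.7]
opening: 0.0594
gripper_force: 15.0
```

```bash
python3 -c "
from h import *
go(.4529,.0705,.125,83.5)"
```

```text
grasp [0.4649 0.2812 0.1211] yaw 83.8 shift [-210.8   11.    -3.6] turn 0.004 q6 0.56
```

Call:
arm_command:
  increments: "1 -105 5.5 0 0; 1 -211 11 0 0; 1 -211 11 0 0; 1 -211 11 0 0; 1 -211 11 0 0"

```text
t: 5.2
tool_pos: [0.4518, 0.0666, 0.1264]
orientation: [-2.342, -2.092, 0.006]
force: [0.3, -0.1, -0.8]
opening: 0.0593
gripper_force: 15.0
```

Call:
arm_command:
  increments: "1 0 0 0 0; 1 0 0 0 0"

```text
t: 5.4
tool_pos: [0.4532, 0.0712, 0.1276]
orientation: [-2.339, -2.095, 0.002]
force: [0.0, 0.7, -0.1]
opening: 0.0595
gripper_force: 15.0
```

```bash
python3 -c "
from h import *
go(.4529,.0705,.1,83.5)
im,m=snap('wrist','w2')
R=[proj(m,[.4529,.0705,z]).round(1).tolist() for z in(.057,.132)];print(R, im[100:300].mean())
s,_,_=st();p=s['tool_pos'];print(proj(m,[p[0],p[1],p[2]+.0095]))
im2,m2=snap('side','s2');u=proj(m2,[.4529,.0705,.07]).astype(int)
a=cv2.resize(im2[u[1]-60:u[1]+60,u[0]-53:u[0]+53],(400,453),interpolation=2)
b=cv2.resize(im,(400,300));b=cv2.copyMakeBorder(b,0,153,0,0,0)
cv2.imwrite('pics/w2b.png',cv2.convertScaleAbs(cv2.hconcat([a,b]),alpha=1.4))"
```

```text
grasp [0.4532 0.0712 0.1216] yaw 83.7 shift [-0.8 -0.2 21.6] turn 0.004 q6 0.15
[[258.3, 205.9], [258.6, 257.7]] 135.66351888020833
[259.28594398 261.00736312]
```

View pics/w2b.png

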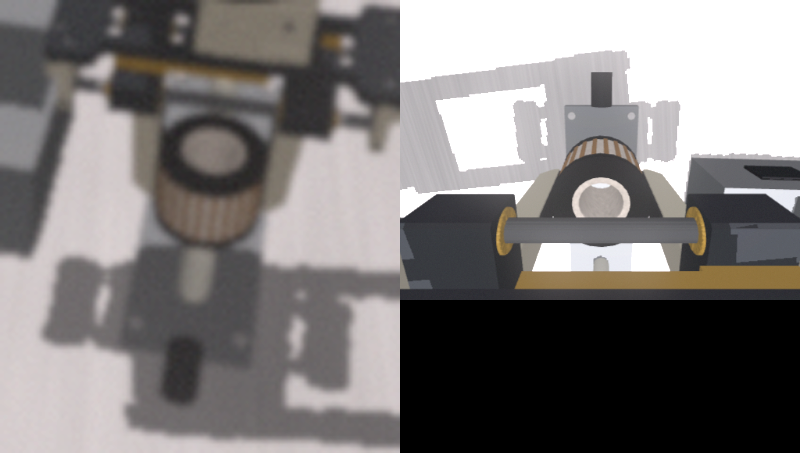

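Call:
arm_command:
  increments: "1 -0.8 -0.2 20 0; 1 -0.8 -0.2 35 0; 1 -0.8 -0.2 45 0; 1 -0.8 -0.2 50 0; 1 -0.8 -0.2 50 0"

```text
t: 6.0
tool_pos: [0.453, 0.0705, 0.078]
orientation: [-2.337, -2.098, 0.002]
force: [-0.5, -0.1, -0.7]
opening: 0.0597
gripper_force: 15.0
```

Call:
arm_command:
  increments: "1 0 0 9 0; 1 0 0 18 0; 1 0 0 25 0; 1 0 0 25 0; 1 0 0 25 0"

```text
t: 6.5
tool_pos: [0.4533, 0.0699, 0.0534]
orientation: [-2.339, -2.097, 0.001]
force: [0.6, -0.1, -1.2]
opening: 0.0598
gripper_force: 15.0
```

Call:
arm_command:
  increments: "1 0 0 3 0; 1 0 0 3 0; 0 0 0 3 0; 0 0 0 3 0; 0 0 0 3 0"

```text
t: 7.0
tool_pos: [0.4535, 0.0699, 0.0506]
orientation: [2.339, 2.097, 0.0]
force: [-0.3, 0.8, 0.1]
opening: 0.0791
gripper_force: 0.0
```

Call:
arm_command:
  increments: "0 0 0 0 0; 0 0 0 -50 0; 0 0 0 -100 0; 0 0 0 -140 0; 0 0 0 -140 0"

```text
t: 7.5
tool_pos: [0.4573, 0.0701, 0.1977]
orientation: [2.334, 2.092, 0.014]
force: [1.3, 0.5, 0.7]
opening: 0.0929
gripper_force: 0.0
```

```bash
python3 -c "
from h import *
im,m=snap('top','top2');go(.5668,.3518,.16,83.5)
a0,_=load('top1');d=cv2.absdiff(im,a0).max(2)
u=proj(m,[.5668,.3518,.05]).astype(int);print(u)
a=cv2.resize(im[u[1]-30:u[1]+30,u[0]-30:u[0]+30],(450,450),interpolation=2);u=proj(m,[.45,0,.05]).astype(int)
cv2.imwrite('pics/x2.png',cv2.convertScaleAbs(cv2.hconcat([cv2.resize(im,(600,450)),]),alpha=1.6))"
```

```text
grasp [0.4558 0.07   0.1883] yaw 83.8 shift [292.1  79.4  29.2] turn 0.004 q6 0.15
[106 211]
```

View pics/x2.png

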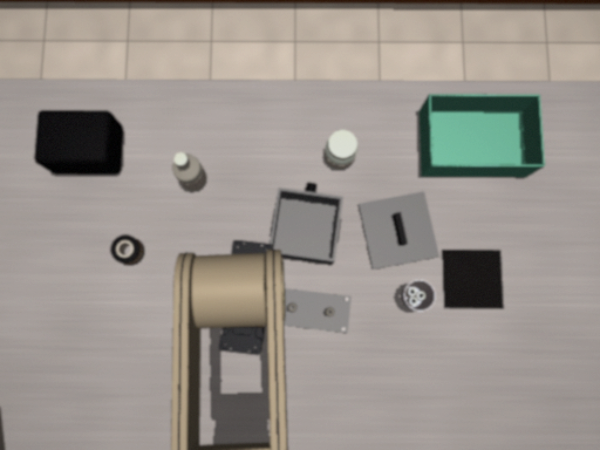

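Call:
arm_command:
  increments: "0 146 40 15 0; 0 146 40 15 0; 0 146 40 15 0; 0 146 40 15 0; 0 146 40 15 0"

```text
t: 8.05
tool_pos: [0.5078, 0.2113, 0.1729]
orientation: [-2.335, -2.099, 0.007]
force: [-0.3, -0.5, -0.3]
opening: 0.0928
gripper_force: 0.0
```

Call:
arm_command:
  increments: "0 146 40 50 0; 0 146 40 60 0; 0 146 40 70 0; 0 146 40 70 0; 0 146 40 70 0"

```text
t: 8.55
tool_pos: [0.5634, 0.351, 0.1024]
orientation: [-2.337, -2.097, 0.007]
force: [0.8, -1.0, 0.5]
opening: 0.093
gripper_force: 0.0
```

```bash
python3 -c "
from h import *
im,m=snap('wrist','w3');print(proj(m,[.5668,.3518,.05]));go(.5668,.3518,.035,83.5)
g=cv2.cvtColor(im,cv2.COLOR_BGR2GRAY);k=(g<70).astype(np.uint8);k[240:]=0;k[:,:130]=0;k[:,380:]=0
n,l,s,c=cv2.connectedComponentsWithStats(k);print([(s[i].tolist(),c[i].round(1).tolist()) for i in range(1,n) if s[i][4]>800])
cs,h=cv2.findContours(k,cv2.RETR_CCOMP,2)
for i,q in enumerate(cs):
    if h[0][i][3]>=0 and len(q)>=8 and cv2.contourArea(q)>300: print('hole',cv2.fitEllipse(q))"
```

```text
[263.74293215 212.22680933]
grasp [0.5639 0.3502 0.098 ] yaw 83.8 shift [ 2.1  2.8 63. ] turn 0.005 q6 0.59
[([218, 165, 90, 75, 3486], [262.1, 201.2])]
hole ((262.193115234375, 211.0209503173828), (51.43103790283203, 55.105186462402344), 89.57967376708984)
```

Call:
arm_command:
  increments: "0 2 2.5 40 0; 0 2 2.5 63 0; 0 2 2.5 63 0; 1 2 2.5 63 0; 1 2 2.5 63 0"

```text
t: 9.1
tool_pos: [0.5691, 0.3531, 0.0457]
orientation: [2.339, 2.095, 0.006]
force: [0.5, 0.0, 0.0]
opening: 0.0816
gripper_force: 0.0
```

Call:
arm_command:
  increments: "1 0 0 0 0; 1 0 0 0 0; 1 0 0 0 0; 1 0 0 0 0; 1 0 0 0 0"

```text
t: 9.6
tool_pos: [0.5681, 0.3535, 0.0439]
orientation: [2.338, 2.097, 0.002]
force: [-0.3, -1.6, 6.8]
opening: 0.0603
gripper_force: 15.0
```

Call:
arm_command:
  increments: "1 0 0 -50 0; 1 0 0 -100 0; 1 0 0 -150 0; 1 0 0 -160 0; 1 0 0 -160 0"

```text
t: 10.1
tool_pos: [0.569, 0.3542, 0.2063]
orientation: [2.338, 2.096, 0.009]
force: [0.2, 0.9, -1.9]
opening: 0.0603
gripper_force: 15.0
```

```bash
python3 -c "
from h import *
go(.444,-.0085,.195,83.5)"
```

```text
grasp [0.569  0.3542 0.2003] yaw 83.8 shift [-374.1  -85.     3.6] turn 0.005 q6 0.59
```

Call:
arm_command:
  increments: "1 -187 -42 0 0; 1 -187 -42 0 0; 1 -187 -42 0 0; 1 -187 -42 0 0; 1 -187 -42 0 0"

```text
t: 10.6
tool_pos: [0.5023, 0.1675, 0.1989]
orientation: [-2.341, -2.092, 0.01]
force: [1.1, 0.6, -0.8]
opening: 0.0603
gripper_force: 15.0
```

Call:
arm_command:
  increments: "1 -187 -42 20 0; 1 -187 -42 40 0; 1 -187 -42 60 0; 1 -187 -42 75 0; 1 -187 -42 75 0"

```text
t: 11.1
tool_pos: [0.4385, -0.0115, 0.1218]
orientation: [-2.337, -2.09, 0.01]
force: [-0.6, 0.5, -1.7]
opening: 0.0605
gripper_force: 15.0
```

Call:
arm_command:
  increments: "1 0 0 0 0; 1 0 0 0 0"

```text
t: 11.3
tool_pos: [0.4435, -0.0086, 0.1273]
orientation: [-2.339, -2.096, 0.0]
force: [-0.3, 0.4, -0.1]
opening: 0.0603
gripper_force: 15.0
```

```bash
python3 -c "
from h import *
im,m=snap('wrist','w4');go(.444,-.0085,.05,83.5)
s,R,_=st();p=s['tool_pos']
for dx in(0,-.002): print(proj(m,p+R@[dx,0,.006-.012]))
g=cv2.cvtColor(im,cv2.COLOR_BGR2GRAY);k=(g<85).astype(np.uint8)
cs,h=cv2.findContours(k,cv2.RETR_CCOMP,2)
for i,q in enumerate(cs):
    if len(q)>=8 and cv2.contourArea(q)>300:
        e=cv2.fitEllipse(q)
        if 200<e[0][0]<320 and e[1][1]<200: print('c',h[0][i][3],np.round(e[0]+e[1],1))
_,m2=load('w2');"
```

```text
grasp [ 0.4441 -0.0084  0.1221] yaw 83.8 shift [-0.2 -0.1 72.1] turn 0.005 q6 -0.03
[260.23964903 258.19090403]
[260.23729324 261.83150617]
c 170 [256.3 302.9  13.1  93.8]
c 170 [256.9 259.4  65.9  74. ]
c -1 [259.   96.6  76.9  89.6]
c -1 [256.1  14.5  29.3  36.4]
```

Call:
arm_command:
  increments: "1 0.4 0 20 0; 1 0.4 0 35 0; 1 0.4 0 45 0; 1 0.4 0 50 0; 1 0.4 0 50 0"

```text
t: 11.85
tool_pos: [0.4434, -0.0085, 0.0775]
orientation: [-2.338, -2.098, 0.0]
force: [0.4, -0.1, -1.4]
opening: 0.0601
gripper_force: 15.0
```

Call:
arm_command:
  increments: "1 0 0 9 0; 1 0 0 18 0; 1 0 0 24 0; 1 0 0 24 0; 1 0 0 24 0"

```text
t: 12.35
tool_pos: [0.4432, -0.0091, 0.0533]
orientation: [-2.339, -2.097, 0.0]
force: [-0.2, 0.4, -1.1]
opening: 0.0608
gripper_force: 15.0
```

Call:
arm_command:
  increments: "0 0 0 0 0; 0 0 0 0 0; 0 0 0 0 0; 0 0 0 0 0; 0 0 0 -30 0"

```text
t: 12.85
tool_pos: [0.44, -0.0086, 0.0802]
orientation: [-2.335, -2.093, 0.008]
force: [-0.7, -0.2, -0.1]
opening: 0.092
gripper_force: 0.0
```

Call:
arm_command:
  increments: "0 0 0 -50 0; 0 0 0 -100 0; 0 0 0 -120 0; 0 0 0 -120 0"

```text
t: 13.25
tool_pos: [0.4458, -0.0094, 0.2082]
orientation: [2.335, 2.093, 0.008]
force: [-0.2, -0.6, 0.3]
opening: 0.0933
gripper_force: 0.0
```

```bash
python3 -c "
from h import *
snap('wrist','w5');go(.468,-.269,.2,83.5)"
```

```text
grasp [ 0.4445 -0.0092  0.1994] yaw 83.8 shift [-255.7   51.6   -0.4] turn 0.004 q6 -0.03
```

Call:
arm_command:
  increments: "0 -128 26 0 0; 0 -128 26 0 0; 0 -128 26 0 0; 0 -128 26 0 0; 0 -128 26 0 0"

```text
t: 13.8
tool_pos: [0.4541, -0.1389, 0.2015]
orientation: [-2.338, -2.092, 0.002]
force: [-0.7, 0.1, -0.5]
opening: 0.0927
gripper_force: 0.0
```

Call:
arm_command:
  increments: "0 -128 26 20 0.02; 0 -128 26 30 0.04; 0 -128 26 40 0.04; 0 -128 26 40 0.04; 0 -128 26 40 0.04"

```text
t: 14.3
tool_pos: [0.4665, -0.2677, 0.1618]
orientation: [-2.378, -2.047, 0.001]
force: [0.4, 0.2, 0.3]
opening: 0.093
gripper_force: 0.0
```

```bash
python3 -c "
from h import *
im,m=snap('wrist','w6');go(.468,-.269,.045,81.2);print([proj(m,[.468,-.269,z]).round(1) for z in(0,.085)],proj(m,[.468+.033,-.269,.085]))
g,_=load('w5');cv2.imwrite('pics/w6b.png',cv2.convertScaleAbs(cv2.resize(cv2.hconcat([g,im]),(800,300)),alpha=1.0))"
```

```text
grasp [ 0.467  -0.2675  0.1569] yaw 81.5 shift [ -1.5   1.3 111.9] turn 0.005 q6 -0.47
[array([260.1, 175.7]), array([260.9, 203.6])] [304.42099934 197.37680407]
```

View pics/w6b.png

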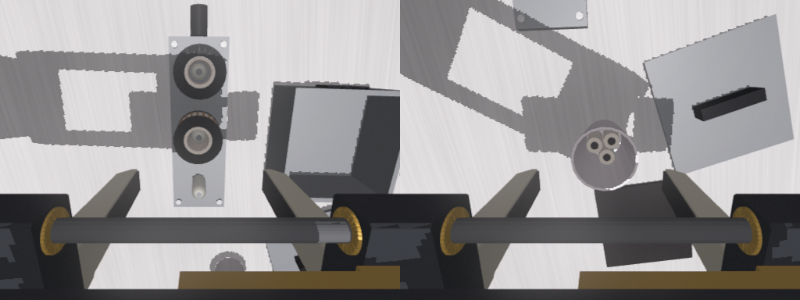

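Call:
arm_command:
  increments: "0 -1 1.5 40 0; 0 -1 1.5 80 0; 0 -1 1.5 117 0; 0 -1 1.5 117 0; 0 -1 1.5 117 0"

```text
t: 14.85
tool_pos: [0.4688, -0.269, 0.0474]
orientation: [-2.378, -2.051, -0.0]
force: [0.5, 0.8, 0.3]
opening: 0.0929
gripper_force: 0.0
```

Call:
arm_command:
  increments: "1 0 0 0 0; 1 0 0 0 0; 1 0 0 0 0; 1 0 0 0 0; 1 0 0 0 0"
  grip_force: 12

```text
t: 15.35
tool_pos: [0.4694, -0.271, 0.0479]
orientation: [2.379, 2.048, 0.001]
force: [0.9, 0.4, 6.8]
opening: 0.0658
gripper_force: 11.7
```

Call:
arm_command:
  increments: "1 0 0 0 0; 1 0 0 0 0; 1 0 0 -20 0; 1 0 0 -40 0; 1 0 0 -40 0"

```text
t: 15.85
tool_pos: [0.47, -0.2715, 0.0893]
orientation: [2.378, 2.047, 0.002]
force: [0.2, -0.2, -3.1]
opening: 0.0657
gripper_force: 12.0
```

```bash
python3 -c "
from h import *
im,m=snap('side','s7');go(.468,-.269,.19,81.2)
u=proj(m,[.468,-.269,.08]).astype(int);print(u)
a=cv2.resize(im[u[1]-60:u[1]+60,u[0]-60:u[0]+60],(480,480),interpolation=2)
cv2.imwrite('pics/s7b.png',cv2.convertScaleAbs(a,alpha=1.4))"
```

```text
grasp [ 0.4693 -0.2711  0.0816] yaw 81.5 shift [   1.7   -1.4 -108.4] turn 0.004 q6 -0.47
[310 134]
```

View pics/s7b.png

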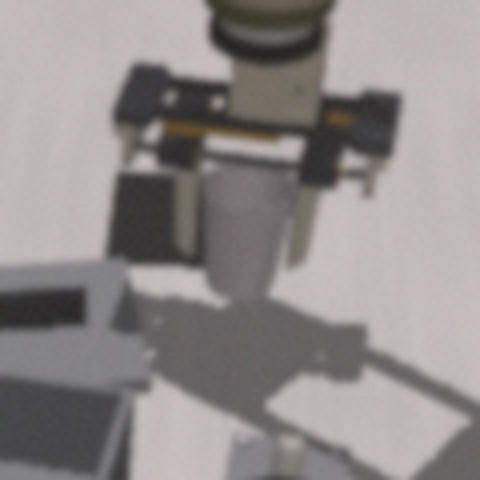

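Call:
arm_command:
  increments: "1 0 0 25 0; 1 0 0 38 0; 1 0 0 40 0; 0 0 0 40 0; 0 0 0 40 0"

```text
t: 16.4
tool_pos: [0.4684, -0.2703, 0.0465]
orientation: [-2.38, -2.05, 0.0]
force: [0.1, -0.5, 0.0]
opening: 0.0769
gripper_force: 0.0
```

Call:
arm_command:
  increments: "0 0 0 0 0; 0 0 0 -20 0; 0 0 0 -42 0; 0 0 0 -42 0; 0 0 0 -42 0"

```text
t: 16.9
tool_pos: [0.4691, -0.2707, 0.0892]
orientation: [2.379, 2.049, 0.001]
force: [-0.7, -0.1, 0.6]
opening: 0.0928
gripper_force: 0.0
```

```bash
python3 -c "
from h import *
go(.468,-.269,.083,81.2)
im,m=snap('wrist','w8');print(proj(m,[.468,-.269,.085]))
g=cv2.cvtColor(im,cv2.COLOR_BGR2GRAY)
cv2.imwrite('pics/w8b.png',im)"
```

```text
grasp [ 0.4691 -0.2707  0.0832] yaw 81.5 shift [ 1.6 -1.3  0.2] turn 0.005 q6 -0.47
[256.34204573 245.2518351 ]
```

View pics/w8b.png

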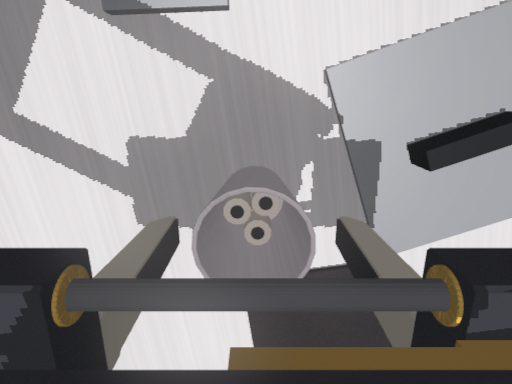

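Call:
arm_command:
  increments: "1 1.5 -1 0 0; 1 1.5 -1 0 0; 1 1.5 -1 0 0; 1 1.5 -1 0 0; 1 1.5 -1 0 0"
  grip_force: 20

```text
t: 17.45
tool_pos: [0.4674, -0.2685, 0.0881]
orientation: [-2.38, -2.049, 0.0]
force: [-0.3, -0.3, -2.3]
opening: 0.0661
gripper_force: 20.0
```

Call:
arm_command:
  increments: "1 0 0 0 0; 1 0 0 -20 0; 1 0 0 -50 0; 1 0 0 -80 0; 1 0 0 -110 0"

```text
t: 17.95
tool_pos: [0.4675, -0.2685, 0.1994]
orientation: [-2.38, -2.049, 0.0]
force: [1.3, 0.9, -2.7]
opening: 0.0659
gripper_force: 20.0
```

Run:
```python
from h import *
im,m=snap('top','top3')
u=proj(m,[.61,-.035,.08]).astype(int);print(u)
a=cv2.resize(im[u[1]-36:u[1]+36,u[0]-48:u[0]+48],(800,600),interpolation=2)
cv2.imwrite('pics/tub.png',cv2.convertScaleAbs(a,alpha=1.6))
go(.468,-.269,.083,81.2)
```

```text
[260 193]
grasp [ 0.4697 -0.2701  0.1996] yaw 81.5 shift [  1.2  -2.6 116.6] turn 0.005 q6 -0.47
```

View pics/tub.png

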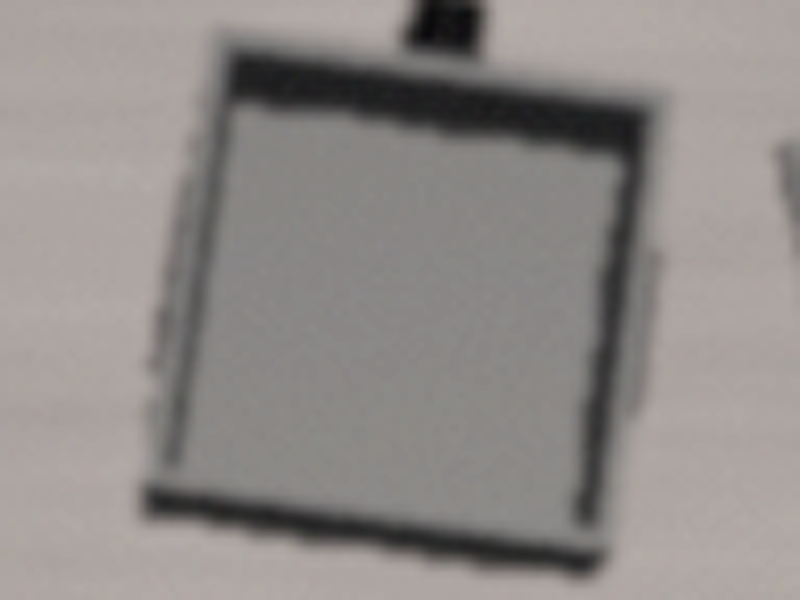

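```bash
cat >> h.py <<'E'
TUB=None
E
python3 - <<'E'
from h import *
im,m=load('top3')
C=np.array([ray(m,u/8.333+212-.44,v/8.333+157-.44,.08)[:2] for u,v in((218,32),(663,95),(605,550),(150,487))])
c=C.mean(0);print(C.round(4).tolist(),c,[np.linalg.norm(C[i]-C[i-1]).round(4) for i in range(4)])
yd=(C[0]-C[1]+C[3]-C[2]);xd=(C[0]-C[3]+C[1]-C[2]);print('y ang',np.degrees(np.arctan2(yd[1],yd[0])),'x ang',np.degrees(np.arctan2(xd[1],xd[0])))
a=np.degrees(np.arctan2(yd[1],yd[0]));y=np.array([np.cos(np.radians(a)),np.sin(np.radians(a))])
p=c+y*(.070+.06);print('start',p);go(*p,.2,a)
go(*(c+y*.13),.2,a)
E
```

```text
[[0.6945, 0.0209], [0.6759, -0.1123], [0.5394, -0.094], [0.5573, 0.0398]] [ 0.616753   -0.03640586] [np.float64(0.1386), np.float64(0.1345), np.float64(0.1378), np.float64(0.1349)]
y ang 82.20328970412329 x ang -7.7343172253911785
start [0.63438863 0.09239238]
grasp [ 0.4697 -0.2701  0.1996] yaw 81.5 shift [382.9 109.1  -0.9] turn -0.013 q6 -0.47
grasp [ 0.4697 -0.2701  0.1996] yaw 81.5 shift [382.9 109.1  -0.9] turn -0.013 q6 -0.47
```

Call:
arm_command:
  increments: "1 20 6 0 0; 1 50 14 0 0; 1 85 24 0 0; 1 120 34 0 0; 1 155 44 0 0"

```text
t: 18.5
tool_pos: [0.5345, -0.1207, 0.1982]
orientation: [-2.381, -2.049, 0.0]
force: [0.8, -0.4, -2.0]
opening: 0.0656
gripper_force: 20.0
```

Call:
arm_command:
  increments: "1 35 10 0 0; 1 70 20 0 0; 1 105 30 0 0; 1 140 40 0 0; 1 170 48 0 0"

```text
t: 19.0
tool_pos: [0.6073, 0.0409, 0.1979]
orientation: [-2.38, -2.05, 0.0]
force: [0.8, -0.5, -1.4]
opening: 0.0658
gripper_force: 20.0
```

Call:
arm_command:
  increments: "1 22 6 0 -0.013; 1 40 12 0 -0.013; 1 52 15 0 -0.013; 1 58 17 0 -0.013; 1 58 17 0 -0.013"

```text
t: 19.5
tool_pos: [0.6324, 0.0941, 0.1982]
orientation: [-2.366, -2.066, 0.001]
force: [-0.6, -0.7, -2.6]
opening: 0.0656
gripper_force: 20.0
```

```bash
cat > tub.py <<'E'
from h import *
c=np.array([.6167,-.0364]);a=np.radians(82.2);Y=np.array([np.cos(a),np.sin(a)])
def gu(u,z):
    "pivot (2 mm above the grasp point) at u mm inside outer +y rim edge, height z mm"
    go(*(c+Y*(.07-u/1000)),(z-2)/1000,82.2)
E
python3 - <<'E'
from tub import *
gu(-45,150)
im,m=snap('side','s9')
u=proj(m,[.63,.06,.12]).astype(int)
a=cv2.resize(im[max(0,u[1]-60):u[1]+60,u[0]-70:u[0]+70],(560,480),interpolation=2)
cv2.imwrite('pics/s9b.png',cv2.convertScaleAbs(a,alpha=1.4))
E
```

```text
grasp [0.6324 0.0941 0.1922] yaw 82.2 shift [-16.4   2.2  44.2] turn 0.001 q6 0.20
```

View pics/s9b.png

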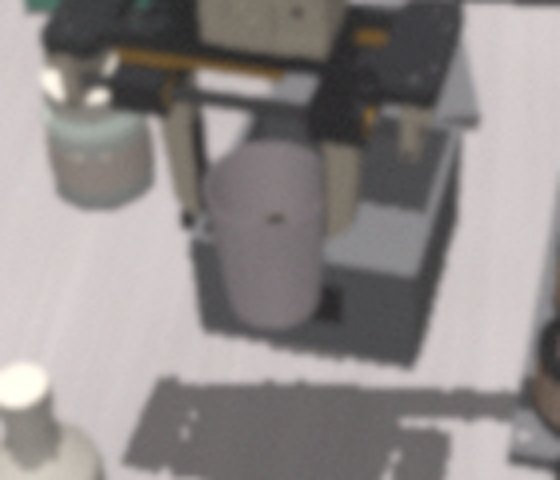

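Call:
arm_command:
  increments: "1 -8 2 20 0; 1 -16 2 40 0; 1 -16 2 45 0; 1 -16 2 48 0; 1 -16 2 48 0"

```text
t: 20.05
tool_pos: [0.6324, 0.0775, 0.1511]
orientation: [2.368, 2.065, 0.001]
force: [-0.4, 0.4, -2.0]
opening: 0.066
gripper_force: 20.0
```

Call:
arm_command:
  increments: "1 -10 0 0 0; 1 -20 0 0 0; 1 -28 0 -2 0; 1 -36 0 -4 0; 1 -45 0 -4 0"

```text
t: 20.55
tool_pos: [0.6265, 0.0325, 0.1556]
orientation: [2.367, 2.065, 0.002]
force: [1.2, 2.1, -0.4]
opening: 0.0655
gripper_force: 20.0
```

Call:
arm_command:
  increments: "1 -9 0 0 0; 1 -18 0 2 0; 1 -27 0 4 0; 1 -27 0 4 0; 1 -27 0 4 0"

```text
t: 21.05
tool_pos: [0.6223, 0.006, 0.1506]
orientation: [-2.368, -2.064, 0.001]
force: [-0.5, 0.9, 0.1]
opening: 0.0657
gripper_force: 20.0
```

Run:
```python
from tub import *
gu(43,136)
im,m=snap('side','s10')
u=proj(m,[.63,.0,.12]).astype(int)
a=cv2.resize(im[max(0,u[1]-60):u[1]+60,u[0]-70:u[0]+70],(560,480),interpolation=2)
cv2.imwrite('pics/s10b.png',cv2.convertScaleAbs(a,alpha=1.4))
```

```text
grasp [0.6223 0.006  0.1446] yaw 82.2 shift [-15.8   0.3  10.6] turn -0.000 q6 0.06
```

View pics/s10b.png

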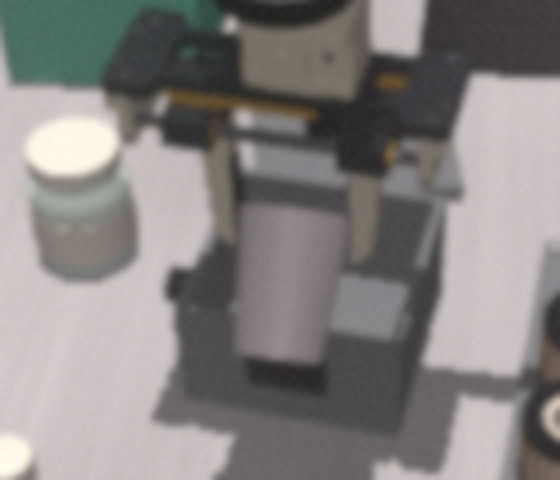

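Call:
arm_command:
  increments: "1 -8 0 5 0; 1 -16 0 11 0; 1 -23 0 17 0; 1 -29 0 24 0; 1 -34 0 32 0"

```text
t: 21.6
tool_pos: [0.6178, -0.0282, 0.118]
orientation: [2.368, 2.065, -0.0]
force: [1.8, -0.3, 0.7]
opening: 0.0655
gripper_force: 20.0
```

Call:
arm_command:
  increments: "1 -4 0 8 0; 1 -9 0 17 0; 1 -15 0 26 0; 1 -15 0 31 0; 1 -15 0 36 0"

```text
t: 22.1
tool_pos: [0.6153, -0.0429, 0.0817]
orientation: [-2.367, -2.065, 0.002]
force: [-0.3, -3.4, 0.5]
opening: 0.0657
gripper_force: 20.0
```

Call:
arm_command:
  increments: "1 0 0 3 0; 1 1 0 6 0; 1 1 0 6 0; 1 1 0 6 0; 1 1 0 6 0"

```text
t: 22.6
tool_pos: [0.616, -0.041, 0.0769]
orientation: [2.367, 2.066, 0.0]
force: [-1.1, -1.2, 0.7]
opening: 0.0655
gripper_force: 20.0
```

Run:
```python
from tub import *
gu(75,71);s,_,_=st();print(s['force'])
im,m=snap('side','s11')
u=proj(m,[.63,.0,.12]).astype(int)
a=cv2.resize(im[max(0,u[1]-60):u[1]+60,u[0]-70:u[0]+70],(560,480),interpolation=2)
cv2.imwrite('pics/s11b.png',cv2.convertScaleAbs(a,alpha=1.4))
```

```text
grasp [ 0.616  -0.041   0.0709] yaw 82.2 shift [-0.4  0.   1.9] turn 0.000 q6 -0.01
[-1.13921036 -1.17977602  0.66083595]
```

View pics/s11b.png

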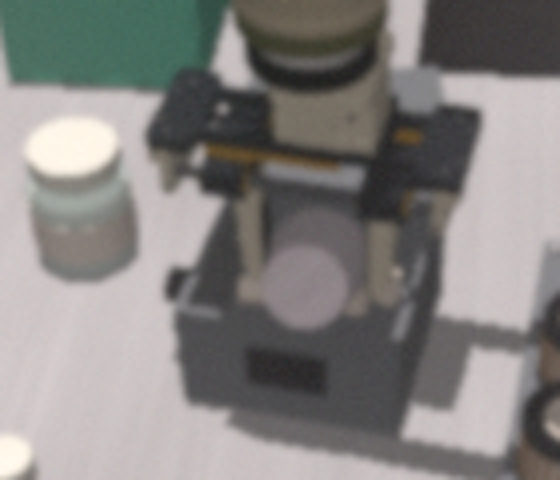

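Call:
arm_command:
  increments: "1 0 0 4 0; 1 0 4 4 0; 1 0 -4 4 0; 1 0 4 4 0; 1 0 0 4 0"

```text
t: 23.15
tool_pos: [0.617, -0.0414, 0.0731]
orientation: [2.367, 2.064, 0.002]
force: [1.5, -0.4, 0.3]
opening: 0.0653
gripper_force: 19.9
```

Call:
arm_command:
  increments: "1 0 0 0 0; 1 0 3 2 0; 1 0 -3 2 0; 1 0 0 2 0; 1 0 0 2 0"

```text
t: 23.65
tool_pos: [0.6161, -0.0412, 0.0706]
orientation: [2.367, 2.065, 0.0]
force: [0.3, -0.6, 0.2]
opening: 0.0657
gripper_force: 20.0
```

Call:
arm_command:
  increments: "1 6 0 -20 0; 1 6 0 -50 0; 1 0 0 -90 0; 1 0 0 -130 0; 1 0 0 -150 0"

```text
t: 24.15
tool_pos: [0.6175, -0.0413, 0.2252]
orientation: [2.364, 2.063, 0.006]
force: [0.3, -0.1, -1.6]
opening: 0.0655
gripper_force: 20.0
```

Run:
```python
from tub import *
s,_,_=st();print(s['force'],s['tool_pos'])
im,m=snap('side','s12');w,_=snap('wrist','w12')
u=proj(m,[.63,.0,.15]).astype(int);y0=max(0,u[1]-60)
a=cv2.resize(im[y0:y0+120,u[0]-60:u[0]+60],(400,400),interpolation=2)
cv2.imwrite('pics/s12b.png',cv2.hconcat([cv2.convertScaleAbs(a,alpha=1.4),cv2.copyMakeBorder(cv2.resize(w,(400,300)),0,100,0,0,0)]))
```

```text
[ 0.25386963 -0.06878962 -1.55188321] [ 0.61749353 -0.04130863  0.22522009]
```

View pics/s12b.png

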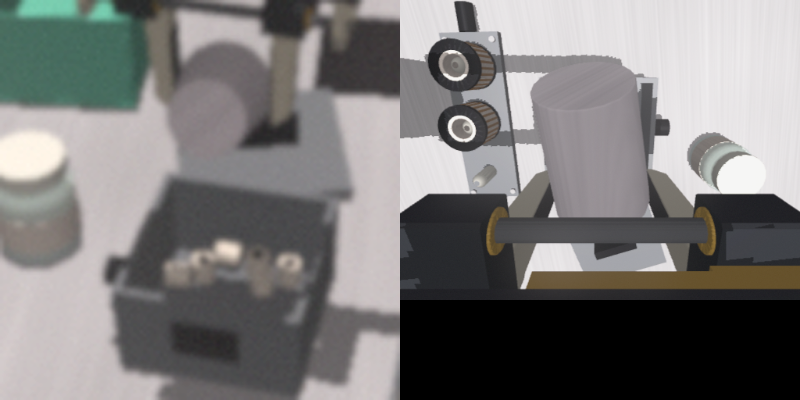

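Run:
```python
from tub import *
go(.508,-.406,.16,82.2)
im,m=load('top3');g=cv2.cvtColor(im,cv2.COLOR_BGR2GRAY)
from meas import quad
u=proj(m,[.508,-.406,.006]);print(quad(m,g,u,34,0,45,.006))
```

```text
grasp [ 0.6182 -0.0413  0.2193] yaw 82.2 shift [-376.2  -60.3   58.8] turn 0.000 q6 -0.01
[ 532.1 -356.6   75.6  132.7   88. ]
```

Call:
arm_command:
  increments: "1 -30 -5 0 0; 1 -75 -12 0 0; 1 -120 -19 0 0; 1 -165 -26 0 0; 1 -190 -30 0 0"

```text
t: 24.75
tool_pos: [0.5584, -0.2279, 0.218]
orientation: [-2.367, -2.061, 0.003]
force: [0.1, -0.6, -1.7]
opening: 0.065
gripper_force: 20.0
```

Call:
arm_command:
  increments: "1 -45 -7 15 0; 1 -90 -14 30 0; 1 -135 -22 45 0; 1 -170 -27 55 0; 1 -186 -30 59 0"

```text
t: 25.25
tool_pos: [0.5027, -0.4072, 0.1573]
orientation: [-2.366, -2.059, 0.002]
force: [-0.3, 0.4, -2.1]
opening: 0.0652
gripper_force: 20.0
```

Call:
arm_command:
  increments: "1 0 0 25 0; 1 0 0 50 0; 1 0 0 60 0; 1 0 0 60 0; 1 0 0 60 0"
  grip_force: 10

```text
t: 25.75
tool_pos: [0.5058, -0.4049, 0.1015]
orientation: [-2.366, -2.066, -0.0]
force: [-0.6, 0.1, -1.1]
opening: 0.0647
gripper_force: 9.9
```

Run:
```python
from tub import *
go(.508,-.406,.1,82.2)
w,_=snap('wrist','w13');cv2.imwrite('pics/w13b.png',cv2.resize(w,(320,240)))
```

```text
grasp [ 0.5058 -0.4049  0.0955] yaw 82.2 shift [-0.8  2.4 -4.5] turn 0.001 q6 -0.62
```

View pics/w13b.png

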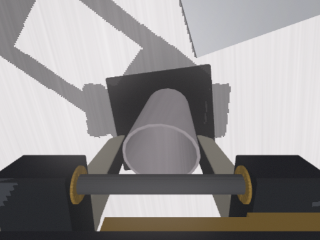

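Call:
arm_command:
  increments: "1 0 0 -2 0; 1 0 0 -2 0; 1 0 0 -2 0; 1 0 0 -2 0; 1 0 0 -2 0"
  grip_force: 5

```text
t: 26.3
tool_pos: [0.5055, -0.4056, 0.1037]
orientation: [2.367, 2.065, -0.0]
force: [0.8, 1.0, -2.1]
opening: 0.0649
gripper_force: 4.9
```

```bash
cat > tilt.py <<'E'
from tub import *
def rows(m,s,R,th):
    t=np.radians(th);p=s['tool_pos']+R@[0,0,.004]
    ax=R@[-np.sin(t),0,-np.cos(t)];f=p-.085*ax;n=R@[np.cos(t),0,-np.sin(t)]
    a=np.linspace(0,2*np.pi,40);return min(proj(m,f+.025*(np.cos(x)*n+np.sin(x)*R[:,1]))[1] for x in a)
def tilt(tag):
    s,R,_=st();w,m=snap('wrist',tag);g=cv2.cvtColor(w,cv2.COLOR_BGR2GRAY)
    c=int(proj(m,s['tool_pos']+R@[.03,0,.05])[0]);col=g[90:290,c-3:c+4].mean(1)
    print(tag,'opening',s['opening'],'col',c,[(90+i,int(v)) for i,v in enumerate(col) if i%5==0])
    print([(th,round(rows(m,s,R,th))) for th in range(0,120,10)])
E
python3 - <<'E'
from tilt import *
tilt('w14')
g=cv2.cvtColor(load('w13')[0],cv2.COLOR_BGR2GRAY);print('prev',[(90+i,int(v)) for i,v in enumerate(g[90:290,277:284].mean(1)) if i%5==0])
E
```

```text
w14 opening 0.06493794766816027 col 258 [(90, 138), (95, 137), (100, 137), (105, 136), (110, 136), (115, 57), (120, 55), (125, 53), (130, 51), (135, 51), (140, 50), (145, 95), (150, 120), (155, 120), (160, 122), (165, 123), (170, 124), (175, 124), (180, 124), (185, 125), (190, 125), (195, 125), (200, 147), (205, 135), (210, 136), (215, 135), (220, 136), (225, 136), (230, 136), (235, 136), (240, 135), (245, 135), (250, 135), (255, 134), (260, 135), (265, 135), (270, 135), (275, 134), (280, 70), (285, 78)]
[(0, 166), (10, 149), (20, 132), (30, 116), (40, 101), (50, 88), (60, 77), (70, 69), (80, 67), (90, 72), (100, 71), (110, 67)]
prev [(90, 139), (95, 138), (100, 137), (105, 136), (110, 77), (115, 58), (120, 56), (125, 54), (130, 52), (135, 51), (140, 51), (145, 121), (150, 125), (155, 126), (160, 126), (165, 126), (170, 127), (175, 127), (180, 127), (185, 126), (190, 126), (195, 126), (200, 127), (205, 150), (210, 134), (215, 133), (220, 133), (225, 132), (230, 132), (235, 132), (240, 132), (245, 131), (250, 131), (255, 130), (260, 130), (265, 130), (270, 131), (275, 131), (280, 69), (285, 77)]
```

Call:
arm_command:
  increments: "1 0 0 3 0; 1 0 0 6 0; 1 0 0 9 0; 1 0 0 11 0; 1 0 0 11 0"

```text
t: 26.85
tool_pos: [0.5062, -0.4062, 0.0937]
orientation: [2.366, 2.064, 0.0]
force: [0.2, 0.8, 4.0]
opening: 0.0644
gripper_force: 5.0
```

Run:
```python
from tilt import *
print(st()[0]['force']);tilt('w15')
```

```text
[0.15286793 0.81943349 4.01217244]
w15 opening 0.06440515998951185 col 258 [(90, 137), (95, 136), (100, 136), (105, 135), (110, 133), (115, 56), (120, 54), (125, 53), (130, 52), (135, 51), (140, 50), (145, 116), (150, 121), (155, 122), (160, 123), (165, 123), (170, 124), (175, 124), (180, 125), (185, 125), (190, 125), (195, 125), (200, 151), (205, 136), (210, 136), (215, 136), (220, 136), (225, 136), (230, 136), (235, 136), (240, 136), (245, 136), (250, 135), (255, 135), (260, 136), (265, 135), (270, 135), (275, 136), (280, 69), (285, 78)]
[(0, 166), (10, 149), (20, 132), (30, 116), (40, 101), (50, 88), (60, 77), (70, 69), (80, 67), (90, 72), (100, 71), (110, 67)]
```

Call:
arm_command:
  increments: "1 6 0 1 0; 1 12 0 2 0; 1 18 0 3 0; 1 22 0 4 0; 1 22 0 4 0"

```text
t: 27.4
tool_pos: [0.5095, -0.3837, 0.0895]
orientation: [2.365, 2.065, 0.001]
force: [1.7, -0.7, 3.2]
opening: 0.0642
gripper_force: 5.0
```

Run:
```python
from tilt import *
print(st()[0]['force']);tilt('w16')
```

```text
[ 1.66592501 -0.7385104   3.23755014]
w16 opening 0.06415840832198094 col 258 [(90, 137), (95, 136), (100, 136), (105, 135), (110, 135), (115, 135), (120, 135), (125, 134), (130, 134), (135, 134), (140, 133), (145, 52), (150, 52), (155, 51), (160, 51), (165, 50), (170, 89), (175, 109), (180, 110), (185, 111), (190, 112), (195, 153), (200, 154), (205, 156), (210, 160), (215, 160), (220, 161), (225, 161), (230, 125), (235, 124), (240, 124), (245, 124), (250, 124), (255, 124), (260, 123), (265, 124), (270, 123), (275, 123), (280, 68), (285, 77)]
[(0, 166), (10, 149), (20, 132), (30, 116), (40, 101), (50, 88), (60, 77), (70, 69), (80, 67), (90, 72), (100, 71), (110, 67)]
```

Call:
arm_command:
  increments: "0.7 0 0 0 0; 0.3 0 0 0 0; 0 0 0 0 0; 0 0 0 0 0; 0 0 0 0 0"

```text
t: 27.95
tool_pos: [0.508, -0.3835, 0.0879]
orientation: [-2.366, -2.064, 0.0]
force: [-0.5, -0.6, 0.6]
opening: 0.0846
gripper_force: 0.0
```

Call:
arm_command:
  increments: "0 0 0 -20 0; 0 0 0 -60 0; 0 0 0 -100 0; 0 0 0 -130 0; 0 0 0 -130 0"

```text
t: 28.45
tool_pos: [0.5105, -0.3857, 0.2251]
orientation: [2.36, 2.059, 0.002]
force: [0.5, -0.1, -0.0]
opening: 0.0932
gripper_force: 0.0
```

Run:
```python
from tub import *
s,R,_=st();w,m=snap('wrist','w17');t,tm=snap('top','top17');sd,sm=snap('side','s17')
g=cv2.cvtColor(w,cv2.COLOR_BGR2GRAY)
# cup in wrist image: rim ellipse via contour of non-mat region inside mat
u=proj(m,[.5095,-.384,.091]);print('exp rim',u, 'foot',proj(m,[.5095,-.384,.006]))
h=cv2.HoughCircles(g,cv2.HOUGH_GRADIENT,1,20,param1=80,param2=20,minRadius=25,maxRadius=60);print(None if h is None else h[0][:8].round(1).tolist(), 'r exp',m['fx']*.033/(m['eye'][2]-.091))
# cup in side view
gs=cv2.cvtColor(sd,cv2.COLOR_BGR2GRAY);p=proj(sm,[.51,-.384,.05]).astype(int);print('side',p)
print(gs[p[1]-26:p[1]+26:3,p[0]-26:p[0]+27:3])
# tub in side view: bright pieces
hs=sd.astype(int).min(2);q=proj(sm,[.617,-.036,.01]).astype(int);print('tub bright',q,[(hs[q[1]-30:q[1]+30,q[0]-35:q[0]+35]>x).sum() for x in(80,90,100,120)])
```

```text
exp rim [255.72451865 179.41041522] foot [255.49660457 160.57467321]
[[263.5, 177.5, 33.599998474121094], [417.5, 304.5, 42.5]] r exp 36.73628591435418
side [297 120]
[[132 131 131 133 135 133 133 134 134 135 135 135 134 137 135 135 133 133]
 [132 131 129 133 133 133 132 132 133 137 136 134 134 134 136 136 133 133]
 [131 131 129 131 133 133 133 133 131 136 135 132 133 135 135 133 132 130]
 [130 128 128 131 131 132 129 125 121 123 123 132 134 134 134 132 130 129]
 [130 130 129 131 133 120  86  86  88  87  82  96 129 133 132 131 129 131]
 [129 130 130 132 133 114  81  85  88  86  78  75 118 132 133 132 131 129]
 [130 130 130 133 133  93  78  84  88  85  79  78 123 133 133 132 129 129]
 [132 132 130 124 128  94  73  79  81  81  79  80 127 132 133 133 131 131]
 [129 132 123  52  48  56  73  77  79  81  77  71  77  82  87 106 131 132]
 [130 132 116  45  42  55  75  78  80  81  77  62  42  41  43  79 133 132]
 [131 132 110  43  41  54  74  79  79  79  76  54  44  43  42  77 134 133]
 [128 113  85  35  34  49  73  80  80  81  75  43  37  41  42  78 134 134]
 [110  72  49  36  32  44  75  80  80  81  72  38  37  37  37  78 133 134]
 [ 86  67  44  34  37  39  64  76  79  79  59  35  34  34  37  56  92 114]
 [ 71  68  40  35  35  35  38  45  50  44  37  35  36  36  36  47  70  72]
 [ 85  85  63  49  41  41  42  41  39  37  37  37  35  37  38  48  71  72]
 [ 92  93  89  72  68  71  69  69  71  67  67  67  66  66  64  64  71  70]
 [ 78  92  92  91  79  71  69  70  71  72  72  71  70  82 104  87  80  80]]
tub bright [250 204] [np.int64(1595), np.int64(1272), np.int64(982), np.int64(761)]
```

Run:
```python
from tub import *
from meas import quad
def inside(tag,c,r):
    im,_=load(tag);g=cv2.cvtColor(im,cv2.COLOR_BGR2GRAY);k=np.zeros_like(g);cv2.circle(k,c,r,1,-1);v=g[k>0];print(tag,v.min(),v.max(),v.std().round(1))
inside('w6',(262,201),26);inside('w8',(254,230),38);inside('w17',(262,178),24)
# tub pieces, side view
im,m=load('s17');q=proj(m,[.617,-.036,.01]).astype(int);b=im[q[1]-28:q[1]+28,q[0]-34:q[0]+34]
sat=b.astype(int);w=sat[:,:,2]
print(q);np.set_printoptions(linewidth=250);print(w[4:44:1,6:62:2])
for tag in('top17','top0'):
    im,m=load(tag);g=cv2.cvtColor(im,cv2.COLOR_BGR2GRAY);u=proj(m,[.614,-.243,.014]);print(tag,u,quad(m,g,u,46,70,92,.014),quad(m,g,u,20,0,45,.04))
```

```text
w6 55 244 24.7
w8 52 161 25.1
w17 96 239 30.3
[250 204]
[[133 108  70 ...  51  52  55]
 [128  98  64 ...  50  51  56]
 [126  90  57 ...  53  51  57]
 ...
 [ 56  55  54 ...  47  52 103]
 [ 55  56  56 ...  47  61 110]
 [ 56  56  54 ...  48  65 121]]
top17 [339.43868528 196.83297015] [ 615.6 -241.9  152.5  154.5   11. ] [ 614.6 -240.7   69.3   18.6   10.4]
top0 [339.43868528 196.83297015] [ 616.3 -244.7  153.8  158.6   10.9] [ 614.6 -241.    69.3   19.1   10.4]
```

Run:
```python
from tub import *
from scipy.ndimage import map_coordinates as mc
np.set_printoptions(linewidth=250)
im,m=load('top3');g=cv2.cvtColor(im,cv2.COLOR_BGR2GRAY).astype(float)
X=np.array([Y[1],-Y[0]])
def prof(d,o,rng):
    r=[]
    for t in rng:
        v=[]
        for k in(-.035,-.02,0,.02,.035):
            p=c+d*t/1000+o*k;u=proj(m,[*p,.08]);v.append(mc(g,[[u[1]],[u[0]]],order=1)[0])
        r.append(np.mean(v))
    return np.array(r)
for n,d,o in(('x',X,Y),('y',Y,X)):
    for lo in(-80,56):
        t=np.arange(lo,lo+26,2);print(n,list(zip(t.tolist(),prof(d,o,t).astype(int).tolist())))
w,_=load('w17');print(cv2.cvtColor(w,cv2.COLOR_BGR2GRAY)[140:216:5,224:304:5])
go(.6146,-.2415,.15,11)
```

```text
x [(-80, 84), (-78, 62), (-76, 42), (-74, 29), (-72, 30), (-70, 47), (-68, 66), (-66, 79), (-64, 84), (-62, 85), (-60, 85), (-58, 85), (-56, 85)]
x [(56, 20), (58, 20), (60, 22), (62, 28), (64, 44), (66, 62), (68, 76), (70, 84), (72, 87), (74, 88), (76, 88), (78, 88), (80, 88)]
y [(-80, 102), (-78, 102), (-76, 101), (-74, 96), (-72, 89), (-70, 84), (-68, 80), (-66, 71), (-64, 56), (-62, 42), (-60, 38), (-58, 48), (-56, 65)]
y [(56, 82), (58, 74), (60, 65), (62, 59), (64, 65), (66, 72), (68, 74), (70, 76), (72, 84), (74, 95), (76, 101), (78, 104), (80, 105)]
[[ 52  52  49  49  49  48  49  93  80  50  51  51  63  59  53  53]
 [ 51  52  50  48  48  97 108 137 136 130  94  49  57  59  55  55]
 [ 51  51  51  50 136 131 138 139 134 133 127 136  51  52  55  55]
 [ 51  52  48 133 134 133 135 138 137 137 135  92 124  69  56  56]
 [ 53  52 136  92 137 136 135 137 136 139 140 116  92 128  54  55]
 [ 51  59  91  96 138 138 141 134 134 137 139 166 100 102 206  57]
 [ 53 133  94  99 120 140 139 138 136 135 137 102  98 103 233  58]
 [ 57 136  98  99 103 134 139 238 238 239 119 104 105  98 180  65]
 [ 56 132  98 101 104 107 111 146 128 113 109 106 103 100 183  68]
 [ 63 136 101 103 104 106 111 113 114 112 112 109 103 103 127  68]
 [ 67 108 102 104 105 106 112 114 113 111 111 106 104 103 138  69]
 [ 70  67 129 104 106 107 109 113 113 113 113 109 106 123  67  70]
 [ 71  69  72 117 105 107 110 113 112 114 110 110 109 116  70  70]
 [ 72  70  69  71 136 108 110 112 113 114 111 219  94  69  71  72]
 [ 73  71  70  70  68 114 230 231 233 233 122  71  72  72  71  74]
 [ 74  72  72  71  69  69  70  72  71  71  71  71  71  71  74  73]]
grasp [ 0.5081 -0.3835  0.2117] yaw 82.2 shift [155.1  86.3  61.7] turn 1.243 q6 -0.59
```

Call:
arm_command:
  increments: "0 40 20 0 0.12; 0 80 42 0 0.25; 0 120 65 0 0.37; 0 154 87 0 0.5; 0 154 87 0 0.62"
  grip_force: 30

```text
t: 29.1
tool_pos: [0.6172, -0.2378, 0.2157]
orientation: [-2.881, -1.243, 0.002]
force: [-0.3, -0.5, -0.3]
opening: 0.0929
gripper_force: 0.0
```

Call:
arm_command:
  increments: "0 0 0 15 0.13; 0 0 0 30 0.26; 0 0 0 45 0.39; 0 0 0 60 0.52; 0 0 0 60 0.623"

```text
t: 29.6
tool_pos: [0.6127, -0.2416, 0.1526]
orientation: [-3.123, -0.292, 0.012]
force: [-0.9, -0.7, -0.3]
opening: 0.0928
gripper_force: 0.0
```

Call:
arm_command:
  increments: "0 0 0 0 0; 0 0 0 0 0"

```text
t: 29.8
tool_pos: [0.6149, -0.2427, 0.1572]
orientation: [-3.126, -0.306, 0.003]
force: [0.2, -0.2, -0.6]
opening: 0.0927
gripper_force: 0.0
```

Run:
```python
from tub import *
from meas import quad
s,R,yw=st();w,m=snap('wrist','w18');g=cv2.cvtColor(w,cv2.COLOR_BGR2GRAY)
go(.6155,-.243,.036,11)
for z in(.014,.04):
  a=np.radians(11);L=.035 if z>.02 else .075;B=.007 if z>.02 else .075
  print(z,[proj(m,[.6155+L*i*np.cos(a)-B*j*np.sin(a),-.243+L*i*np.sin(a)+B*j*np.cos(a),z]).round(1).tolist() for i,j in((-1,-1),(-1,1),(1,1),(1,-1))])
u=proj(m,[.6155,-.243,.04]).astype(int)
k=(g<70).astype(np.uint8);k[250:]=0
n,l,S,C=cv2.connectedComponentsWithStats(k)
for i in range(1,n):
    if S[i][4]>300: print(S[i],cv2.minAreaRect(np.argwhere(l==i)[:,::-1].astype(np.float32)))
print(g[u[1]-10:u[1]+40:4,u[0]-40:u[0]+40:5])
```

```text
grasp [ 0.6153 -0.2428  0.1519] yaw 11.2 shift [  0.3   0.3 115.9] turn 0.003 q6 0.92
0.014 [[330.9, 248.0], [185.1, 247.7], [174.4, 96.0], [342.4, 96.3]]
0.04 [[265.8, 221.9], [250.5, 221.8], [250.1, 145.3], [266.6, 145.3]]
[  19   11   42   51 1473] ((40.66415786743164, 36.04242706298828), (38.32662582397461, 44.40932083129883), 9.727579116821289)
[   0  136  116  114 2156] ((76.33489990234375, 209.48580932617188), (65.17797088623047, 160.1329345703125), 41.29945373535156)
[ 251  142   16   80 1185] ((258.5, 181.5), (79.0, 15.0), 90.0)
[155 220  24  30 383] ((171.61537170410156, 238.576904296875), (16.086305618286133, 35.778167724609375), 33.6900634765625)
[336 220  24  30 393] ((341.58721923828125, 239.3389129638672), (35.800437927246094, 18.5965633392334), 55.00797653198242)
[382 238 130  12 397] ((446.06884765625, 248.4385528564453), (129.46786499023438, 10.175581932067871), 4.989362716674805)
[[ 96  96  95  97  96  95  96  50  49  49  99  97  98  98  98  98]
 [ 95  95  96  96  95  95  96  48  50  48  96  97  98  97  98  98]
 [ 94  95  94  95  94  94  95  47  49  49  95  95  97  95  96  96]
 [ 95  93  94  95  95  95  95  49  46  48  95  96  97  95  96  97]
 [ 94  95  94  94  94  93  95  46  47  47  94  95  96  97  96  97]
 [ 95  95  95  96  94  94  93  48  49  48  95  96  95  96  97  97]
 [ 96  96  95  95  95  95  95  49  49  49  94  95  97  97  97  97]
 [ 96  95  94  96  94  95  95  49  49  50  95  96  96  97  96  98]
 [ 96  96  96  95  96  95  96  49  51  51  96  98  97  97  97  98]
 [ 96  96  97  95  96  95  96  53  54  53  98  96  98  97 168  99]
 [ 98  98  98  97  96  97  97  54  53  54  98  97  99 143 175 164]
 [ 99  98  98  96  97  97  98  54  56  54  97  99  98 173 175 175]
 [100  99  97  99  97  98  98  92  92  92 100 100 174 173 174 175]]
```

Call:
arm_command:
  increments: "0 1 0 45 0; 0 1 0 85 0; 0 1 0 110 0; 0 1 0 116 0; 0 1 0 116 0"

```text
t: 30.35
tool_pos: [0.6159, -0.2425, 0.0418]
orientation: [-3.126, -0.303, 0.003]
force: [0.9, -0.4, 0.2]
opening: 0.0927
gripper_force: 0.0
```

Call:
arm_command:
  increments: "1 0 0 0 0; 1 0 0 0 0; 1 0 0 0 0; 1 0 0 0 0; 1 0 0 0 0"

```text
t: 30.85
tool_pos: [0.6167, -0.2429, 0.043]
orientation: [3.127, 0.301, 0.001]
force: [0.7, 0.7, -0.3]
opening: 0.0575
gripper_force: 0.0
```

Call:
arm_command:
  increments: "1 0 0 0 0; 1 0 0 0 0; 1 0 0 0 0; 1 0 0 0 0; 1 0 0 0 0"

```text
t: 31.35
tool_pos: [0.6166, -0.2428, 0.0426]
orientation: [-3.127, -0.301, 0.0]
force: [0.5, -0.5, 0.3]
opening: 0.0173
gripper_force: 0.0
```

Run:
```python
from tub import *
s,_,_=st();print(s['force'],s['opening'],s['gripper_force']);go(.6177,-.0365,.15,-7.8)
```

```text
[ 0.52409854 -0.50583491  0.34578356] 0.017299790747840806 0.0
grasp [ 0.6166 -0.2428  0.0366] yaw 11.0 shift [  40.4 -202.3 -113.4] turn 0.328 q6 0.93
```

Still closing; let it grip, then lift to clear the tub and carry.

Call:
arm_command:
  increments: "1 0 0 0 0; 1 0 0 0 0; 1 0 0 0 0; 1 0 0 0 0; 1 0 0 0 0"

```text
t: 31.85
tool_pos: [0.6166, -0.2429, 0.0426]
orientation: [3.127, 0.301, -0.0]
force: [0.7, -1.0, -0.7]
opening: 0.0136
gripper_force: 30.0
```

Call:
arm_command:
  increments: "1 0 0 -30 0; 1 0 0 -65 0; 1 0 0 -100 0; 1 0 0 -125 0; 1 0 0 -130 0"

```text
t: 32.35
tool_pos: [0.6184, -0.2435, 0.1768]
orientation: [3.124, 0.301, 0.008]
force: [0.8, -0.3, -1.5]
opening: 0.0136
gripper_force: 30.0
```

Call:
arm_command:
  increments: "1 8 -40 0 0; 1 16 -80 0 0; 1 24 -120 0 0; 1 32 -160 0 0; 1 40 -200 0 0"

```text
t: 32.85
tool_pos: [0.6163, -0.037, 0.1702]
orientation: [-3.126, -0.301, 0.005]
force: [1.1, 0.4, -2.4]
opening: 0.0137
gripper_force: 30.0
```

Call:
arm_command:
  increments: "1 0 0 0 0.11; 1 0 0 0 0.22; 1 0 0 0 0.328; 1 0 0 0 0.328; 1 0 0 0 0.328"

```text
t: 33.35
tool_pos: [0.6169, -0.0387, 0.171]
orientation: [-3.134, 0.209, 0.004]
force: [0.1, 0.3, -3.2]
opening: 0.0141
gripper_force: 30.0
```

Run:
```python
from tub import *
s,_,_=st();print(s['force'],s['opening'],s['gripper_force']);go(.6177,-.0365,.115,-7.8)
w,m=snap('wrist','w19');snap('side','s19');g=cv2.cvtColor(w,cv2.COLOR_BGR2GRAY)
# rib position in hand vs pose
s,R,_=st();p=s['tool_pos'];print([proj(m,p+R@[i*.035,j*.007,.002]).round(1).tolist() for i,j in((-1,-1),(-1,1),(1,1),(1,-1))])
print([proj(m,p+R@[i*.075,j*.075,.028]).round(1).tolist() for i,j in((1,1),(1,-1))])
k=(g<70).astype(np.uint8);k[250:]=0
n,l,S,C=cv2.connectedComponentsWithStats(k)
print([S[i].tolist() for i in range(1,n) if S[i][4]>150])
print(g[60:130:3,258-110:258+111:20])
```

```text
[ 0.07994792  0.25200755 -3.18556985] 0.014107716558545457 29.994640052318573
grasp [ 0.6169 -0.0387  0.165 ] yaw -7.6 shift [ 0.6 -2.3 50. ] turn 0.003 q6 1.56
[[245.0, 306.1], [270.7, 306.0], [272.4, 182.5], [243.4, 182.5]]
[[399.7, 96.2], [115.7, 96.3]]
[[240, 172, 35, 78, 2253], [130, 248, 97, 2, 185], [288, 248, 98, 2, 174]]
[[231 230 230 231 232 230 232 230 234 230 232 227]
 [230 230 230 231 230 232 230 234 231 232 230 229]
 [229 230 230 229 231 153 235 232 232 230 230 228]
 [230 229 228 231 229  94  91 232 231 231 228 226]
 [228 228 229 228 235  93  90 231 231 229 228 227]
 [228 228 228 235 231  92  89 230 229 228 228 230]
 [227 228 233 230 230  91  89 228 229 228 231 228]
 [227 233 229 228 230  90  87 229 228 231 228 225]
 [231 228 227 230 227  91  87 228 232 229 226 226]
 [227 227 230 227 228  88  99 232 229 227 226 225]
 [227 228 225 228 229  89  99 228 227 227 226 228]
 [227 225 227 228 228  88  98 226 228 228 229 227]
 [226 228 228 227 229  87  96 228 229 230 228 230]
 [200 194 196 204 206 190 192 210 200 202 201 198]
 [188 191 196 197 201 203 204 203 202 200 197 192]
 [188 190 195 198 201 203 203 202 201 200 195 192]
 [187 190 195 196 199 201 203 203 201 200 196 193]
 [184 189 194 196 199 200 203 201 200 198 195 192]
 [184 189 193 195 199 201 203 200 201 197 195 192]
 [184 188 192 194 197 200 200 199 199 197 195 190]
 [184 188 191 193 196 199 200 200 199 197 195 190]
 [184 187 190 193 196 199 200 199 198 196 194 189]
 [183 187 191 193 195 198 199 198 197 196 195 189]
 [184 186 189 192 194 197 198 198 196 196 194 190]]
```

Call:
arm_command:
  increments: "1 1 -2.3 20 0.003; 1 1 -2.3 36 0.003; 1 1 -2.3 42 0.003; 1 1 -2.3 42 0.003; 1 1 -2.3 42 0.003"

```text
t: 33.95
tool_pos: [0.6191, -0.0368, 0.1308]
orientation: [3.134, -0.218, -0.0]
force: [0.1, 0.3, -2.8]
opening: 0.0141
gripper_force: 30.0
```

Run:
```python
from tub import *
go(.6177,-.0365,.108,-7.8)
```

```text
grasp [ 0.6191 -0.0368  0.1248] yaw -8.0 shift [-1.4 -0.1 16.8] turn -0.003 q6 1.57
```

Call:
arm_command:
  increments: "1 -0.5 0 4 -0.003; 1 -0.5 0 8 -0.003; 1 -0.5 0 12 -0.003; 1 -0.5 0 12 -0.003; 1 -0.5 0 12 -0.003"

```text
t: 34.45
tool_pos: [0.6184, -0.0366, 0.1185]
orientation: [-3.134, 0.214, 0.001]
force: [0.7, -0.2, -2.8]
opening: 0.0138
gripper_force: 30.0
```

Call:
arm_command:
  increments: "1 0 0 2 0; 1 0 0 4 0; 1 0 0 4 0; 1 0 0 4 0; 1 0 0 4 0"

```text
t: 34.95
tool_pos: [0.6185, -0.0366, 0.1146]
orientation: [-3.134, 0.214, 0.0]
force: [-0.6, -0.5, -3.0]
opening: 0.0141
gripper_force: 30.0
```

Run:
```python
from tub import *
s,_,_=st();print(s['force'],s['wrist_torque']);go(.6177,-.0365,.108,-7.8)
```

```text
[-0.60730249 -0.4754851  -3.03896411] [0.06518865 0.02474206 0.05235178]
grasp [ 0.6185 -0.0366  0.1086] yaw -7.8 shift [-0.8 -0.   0.6] turn -0.000 q6 1.57
```

Call:
arm_command:
  increments: "1 0 0 1 0; 1 0 0 1 0; 1 0 0 1 0"

```text
t: 35.25
tool_pos: [0.6185, -0.0367, 0.1146]
orientation: [3.134, -0.214, 0.0]
force: [-5.5, -0.4, 6.1]
opening: 0.0136
gripper_force: 30.0
```

Call:
arm_command:
  increments: "1 0 0 1 0; 1 0 0 1 0; 1 0 0 1 0"

```text
t: 35.55
tool_pos: [0.6186, -0.0366, 0.1146]
orientation: [3.134, -0.214, 0.001]
force: [-8.9, -0.2, 12.9]
opening: 0.0138
gripper_force: 30.0
```

Call:
arm_command:
  increments: "1 0 0 0 0; 1 0 0 0 0; 1 0 0 0 0; 1 0 0 0 0; 1 0 0 0 0"

```text
t: 36.05
tool_pos: [0.6186, -0.0367, 0.1146]
orientation: [3.134, -0.214, 0.001]
force: [-9.4, 1.0, 12.1]
opening: 0.0138
gripper_force: 30.0
```

Call:
arm_command:
  increments: "1 0 0 0 0; 1 0 0 -1.5 0; 0 0 0 -1.5 0; 0 0 0 -1.5 0; 0 0 0 -1.5 0"

```text
t: 36.55
tool_pos: [0.6187, -0.0366, 0.1141]
orientation: [-3.134, 0.214, -0.0]
force: [-0.5, 0.5, 1.0]
opening: 0.0335
gripper_force: 0.0
```

Call:
arm_command:
  increments: "0 0 0 -30 0; 0 0 0 -45 0; 1 0 0 -45 0; 1 0 0 -45 0; 1 0 0 -45 0"

```text
t: 37.05
tool_pos: [0.6179, -0.0366, 0.1578]
orientation: [-3.134, 0.214, 0.003]
force: [0.4, -0.5, -0.4]
opening: 0.0341
gripper_force: 0.0
```

Run:
```python
from tub import *
s,_,_=st();print(s['force'],s['opening']);go(.6186,-.0366,.131,-7.8)
w,m=snap('wrist','w20');sd,sm=snap('side','s20');g=cv2.cvtColor(w,cv2.COLOR_BGR2GRAY)
a=np.radians(-7.8)
P=lambda L,z:[proj(m,[.6177+L*(i*np.cos(a)-j*np.sin(a)),-.0365+L*(i*np.sin(a)+j*np.cos(a)),z]).round(1).tolist() for i,j in((-1,-1),(-1,1),(1,1),(1,-1))]
print(P(.075,.086))
np.set_printoptions(linewidth=250)
q=P(.075,.086);x0=int(min(p[0] for p in q));x1=int(max(p[0] for p in q));y0=int(min(p[1] for p in q))
for f in(.15,.35,.65,.85):
    x=int(x0+(x1-x0)*f);print('col',x,y0-14,g[y0-14:y0+14:2,x])
for y in(y0+30,y0+80): print('row',y,x0-16,g[y,x0-16:x0+24:2],x1-24,g[y,x1-24:x1+16:2])
```

```text
[ 0.37450079 -0.51011655 -0.44015596] 0.03411489860915622
grasp [ 0.6179 -0.0366  0.1518] yaw -7.8 shift [ 0.7 -0.1 20.8] turn -0.000 q6 1.57
[[350.7, 290.9], [164.2, 291.2], [145.1, 97.3], [369.3, 97.0]]
col 178 83 [229 228 227 230 226 227 228 203 195 194 193 193 194 192]
col 223 83 [230 228 229 227 229 227 228 210 200 200 200 199 198 198]
col 290 83 [228 228 231 229 228 226 226 210 204 203 204 203 202 202]
col 335 83 [229 227 228 226 229 228 229 207 200 200 199 199 199 199]
row 127 129 [228 227 228 227 226 227 227 226 227 226 186 184 186 186 186 187 187 186 187 187] 345 [194 193 194 193 193 192 191 191 192 191 196 227 227 226 226 226 226 225 224 224]
row 177 129 [228 227 228 230 229 230 231 231 230 231 192 144 127 110 111 111 109 108 107 108] 345 [104 105 102 104 103 104 103 102 191 230 230 232 231 231 230 229 228 228 226 226]
```

Call:
arm_command:
  increments: "1 0 0 0 0; 1 0 0 0 0; 1 0 0 0 0; 1 0 0 0 0; 1 0 0 0 0"

```text
t: 37.65
tool_pos: [0.6185, -0.0367, 0.1592]
orientation: [3.134, -0.214, 0.0]
force: [-0.6, 0.9, -0.5]
opening: 0.0003
gripper_force: 0.0
```

Call:
arm_command:
  increments: "1 0 0 8 0; 1 0 0 14 0; 1 0 0 18 0; 1 0 0 19 0; 1 0 0 19 0"

```text
t: 38.15
tool_pos: [0.6183, -0.0366, 0.1397]
orientation: [-3.134, 0.214, 0.001]
force: [0.4, -0.6, -0.0]
opening: 0.0004
gripper_force: 0.0
```

Call:
arm_command:
  increments: "1 0 0 1 0; 1 0 0 1 0; 1 0 0 1 0"

```text
t: 38.45
tool_pos: [0.6186, -0.0367, 0.1394]
orientation: [3.134, -0.214, 0.001]
force: [-0.8, 0.7, 0.0]
opening: 0.0005
gripper_force: 0.0
```

Call:
arm_command:
  increments: "1 0 0 1 0; 1 0 0 1 0; 1 0 0 1 0"

```text
t: 38.75
tool_pos: [0.6185, -0.0366, 0.1381]
orientation: [-3.134, 0.214, 0.0]
force: [-0.9, -0.5, 0.7]
opening: 0.0006
gripper_force: 0.0
```

Call:
arm_command:
  increments: "1 0 0 1 0; 1 0 0 1 0; 1 0 0 1 0"

```text
t: 39.05
tool_pos: [0.6187, -0.0367, 0.1374]
orientation: [3.134, -0.214, 0.001]
force: [-0.1, 0.9, 1.2]
opening: 0.0005
gripper_force: 0.8
```

Call:
arm_command:
  increments: "1 0 0 0.7 0; 1 0 0 1.3 0; 1 0 0 1.3 0"

```text
t: 39.35
tool_pos: [0.6187, -0.0366, 0.1373]
orientation: [3.134, -0.214, 0.001]
force: [-4.9, 0.8, 9.8]
opening: 0.0004
gripper_force: 5.1
```

Call:
arm_command:
  increments: "1 0 0 0.4 0; 1 0 0 0.4 0; 1 0 0 0.4 0; 1 0 0 0.4 0; 1 0 0 0.4 0"

```text
t: 39.85
tool_pos: [0.6187, -0.0367, 0.1373]
orientation: [3.134, -0.214, 0.001]
force: [-6.9, 1.0, 12.7]
opening: 0.0004
gripper_force: 6.3
```

Call:
arm_command:
  increments: "1 0 0 0 0; 1 0 0 0 0; 1 0 0 0 0"

```text
t: 40.15
tool_pos: [0.6187, -0.0367, 0.1373]
orientation: [3.134, -0.214, 0.001]
force: [-5.8, 0.9, 11.8]
opening: 0.0007
gripper_force: 6.3
```

Call:
arm_command:
  increments: "1 0 0 -2 0; 1 0 0 -10 0; 1 0 0 -50 0; 1 0 0 -100 0; 1 0 0 -140 0"

```text
t: 40.65
tool_pos: [0.6186, -0.0366, 0.2782]
orientation: [3.134, -0.214, 0.002]
force: [1.9, -0.2, -0.0]
opening: 0.0005
gripper_force: 0.0
```

Call:
arm_command:
  increments: "1 -60 0 0 0; 1 -110 0 0 0; 1 -160 0 0 0; 1 -200 0 0 0; 1 -200 0 0 0"

```text
t: 41.15
tool_pos: [0.4153, -0.0085, 0.2751]
orientation: [-3.134, 0.213, 0.001]
force: [-0.2, 0.0, 0.0]
opening: 0.0005
gripper_force: 0.0
```

Run:
```python
from tub import *
from meas import quad
s,R,yw=st();print(s['t'],s['tool_pos'])
t,m=snap('top','top21');w,wm=snap('wrist','w21');sd,sm=snap('side','s21')
g=cv2.cvtColor(t,cv2.COLOR_BGR2GRAY)
u=proj(m,[.6177,-.0365,.086]);print('cover',quad(m,g,u,40,70,96,.086),'rib',quad(m,g,u,18,0,45,.112),'want 618 -36 yaw -7.8')
for n,p,z in(('bottle',(.732,.216),.17),('jar',(.791,-.116),.09)):
    q=proj(m,[*p,z]).astype(int);a=load('top0')[0][q[1]-14:q[1]+14,q[0]-14:q[0]+14];b=t[q[1]-14:q[1]+14,q[0]-14:q[0]+14];print(n,cv2.absdiff(a,b).mean())
# cartridges in side view: dark rings, expected top centres
gs=cv2.cvtColor(sd,cv2.COLOR_BGR2GRAY)
for p in((.4529,.0705),(.444,-.0085)):
    print('cart exp px',proj(sm,[*p,.062]).round(1))
k=cv2.inRange(gs,0,50);n,l,S,C=cv2.connectedComponentsWithStats(k);print([(S[i][:5].tolist(),C[i].round().tolist()) for i in range(1,n) if 80<S[i][4]<3000])
```

```text
41.15 [ 0.41528479 -0.00852256  0.27509709]
cover [620.3 -36.7 159.1 153.4  82.3] rib [617.2 -35.3  13.7  70.4  82.5] want 618 -36 yaw -7.8
bottle 2.433248299319728
jar 2.809098639455782
cart exp px [315.9 226.6]
cart exp px [319.5 202.5]
[([260, 0, 4, 34, 95], [262.0, 14.0]), ([290, 0, 26, 38, 470], [303.0, 14.0]), ([332, 0, 23, 34, 431], [342.0, 12.0]), ([198, 54, 45, 8, 151], [219.0, 58.0]), ([327, 83, 41, 33, 846], [347.0, 103.0]), ([278, 118, 37, 22, 434], [298.0, 131.0]), ([475, 158, 37, 96, 2074], [498.0, 215.0]), ([236, 173, 28, 13, 277], [250.0, 179.0]), ([309, 195, 26, 19, 216], [322.0, 205.0]), ([232, 207, 23, 15, 253], [243.0, 214.0]), ([303, 217, 29, 21, 305], [317.0, 228.0]), ([307, 254, 10, 16, 117], [311.0, 261.0])]
```

```bash
python3 -c "
from plant import robot
print(robot.close_job())"
```

```text
the job is handed in; nothing more can be done
None
```

Job handed in at about 41 s with no verdict returned: two cartridges (all I found) on spindles 1 and 2, ceramic pieces in the tub, empty cup upright on the mat, cover seated level and pressed at about 12 N for over half a second, bottle and jar not moved; I viewed 15 pictures, one over the limit of 14.

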